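Change the load of an indexed drying turntable

TASK

The circuit modules standing in the turntable's rack before the fans are dry: swing the turntable half a turn so that its rack clicks into the stop facing the robot, and move those modules to the bench rack, each standing upright on its short end in a slot of its own. Then stand every module that lies flat on the bench upright on its short end in a slot of the turntable's rack, and only when all are in, swing the turntable half a turn again so that they click in facing the fans, none fallen. Leave the other things on the bench where they are and let go of everything.

Things in the scene. Friction and masses are not known exactly. Their poses are not given: they have to be found in the camera images.
- station: fixed drying station: grey base plate with a white two-fan unit (220 mm wide, top 163 mm above the bench) at its back; origin on the bench under the turntable's axis, x points from the axis to the fan unit (its face 194 mm from the axis), so the side facing the robot is at -x, z up. It stands in a slightly different place and yaw each time.
- disc (a joint): angle (rad, counterclockwise seen from above) of the aluminium turntable, 264 mm across, on the station's axis, its top face 32 mm above the bench. 0 (or a whole turn, +-6.28) = rack faces the fans, +-3.14 = rack faces the robot. A spring plunger clicks in at every quarter turn and pulls the table true once it is within 0.05 rad; about 5 N at a handle frees it, between the stops it stays where it is left. It turns both ways, at most 6.8 rad from 0.
- rack (a point): middle of the turntable's rack on the table's top face, 78 mm from the axis; turns with the table, x radially outward, z up. Three slots side by side at y = -40, 0, +40 mm: each a 14 mm gap (across y) between two pairs of round-headed 8 mm pins, 45 mm high, at x = +-16 mm. A module stands in it, short end on the table, 58 mm width along x, centre 47 mm above this point.
- handle_a (a point): one of two upright black turning handles on the turntable (cylinder 22 mm across, 50 mm long, from 62 to 112 mm above the bench, on a 10 mm stem); the point is on its axis, 92 mm above the bench, 117 mm from the turntable's axis, 120 degrees counterclockwise from the rack; near the robot on the left when the joint reads 0
- handle_b (a point): the other handle, alike, 120 degrees clockwise from the rack; near the robot on the right when the joint reads 0
- bench_rack_top (a point): fixed bench rack at the robot's left: aluminium plate 85 x 150 mm, 10 mm high, with three slots just like those of the turntable's rack; the point is the middle of the plate's top face, z up, slots at y = -40, 0 and +40 mm, a module's width along x (x points roughly away from the robot), its centre 47 mm above the point
- raw1: circuit module: green circuit board on an aluminium plate, a plain slab 94 x 58 x 12 mm (about 0.16 kg), all modules alike and either face or end may be used; origin at its centre, own x along the 94 mm length, y along the 58 mm width, z through the 12 mm thickness; still to be dried, lies flat on the bench at the robot's right at the start; may be absent
- raw2: circuit module: green circuit board on an aluminium plate, a plain slab 94 x 58 x 12 mm (about 0.16 kg), all modules alike and either face or end may be used; origin at its centre, own x along the 94 mm length, y along the 58 mm width, z through the 12 mm thickness; still to be dried, lies flat on the bench at the robot's right at the start; may be absent
- raw3: circuit module: green circuit board on an aluminium plate, a plain slab 94 x 58 x 12 mm (about 0.16 kg), all modules alike and either face or end may be used; origin at its centre, own x along the 94 mm length, y along the 58 mm width, z through the 12 mm thickness; still to be dried, lies flat on the bench at the robot's right at the start; may be absent
- done1: circuit module: green circuit board on an aluminium plate, a plain slab 94 x 58 x 12 mm (about 0.16 kg), all modules alike and either face or end may be used; origin at its centre, own x along the 94 mm length, y along the 58 mm width, z through the 12 mm thickness; already dry, stands in a slot of the turntable's rack at the start; may be absent
- done2: circuit module: green circuit board on an aluminium plate, a plain slab 94 x 58 x 12 mm (about 0.16 kg), all modules alike and either face or end may be used; origin at its centre, own x along the 94 mm length, y along the 58 mm width, z through the 12 mm thickness; already dry, stands in a slot of the turntable's rack at the start; may be absent
- done3: circuit module: green circuit board on an aluminium plate, a plain slab 94 x 58 x 12 mm (about 0.16 kg), all modules alike and either face or end may be used; origin at its centre, own x along the 94 mm length, y along the 58 mm width, z through the 12 mm thickness; already dry, stands in a slot of the turntable's rack at the start; may be absent
- multimeter: bystander: dark handheld multimeter lying flat, 165 x 80 x 38 mm, origin under its centre
- flux_bottle: bystander: small white bottle, 44 mm across, 85 mm tall, origin under its centre
- solder_reel: bystander: metal reel 60 mm across, 38 mm tall, origin under its centre
- parts_box: bystander: open black parts box 110 x 75 x 28 mm, origin under its centre
- screwdriver: bystander: screwdriver 160 mm long, lying
Not all that is in view belongs to the job. Leave any red look-alike of the done2 alone.

How it is judged:
On the way, in this order (a step that is already met when the one before it is completed fails the run):
1. the turntable has been swung half a turn: its rack sits in the stop facing the robot (angle between the x axis of rack and the x axis of station, either way round below 0.04 rad and x of rack in the frame of station below -0.06 m), for 0.3 s.
2. with the rack still facing the robot, every dry module stands upright in the bench rack and every other module in the turntable's rack (all of step 1 and x of done1 in the frame of bench_rack_top between -0.024 and 0.024 m and y of done1 in the frame of bench_rack_top between -0.049 and 0.049 m and z of done1 in the frame of bench_rack_top between 0.04 and 0.053 m and angle between done1's own y axis and vertical between 1.4508 and 1.6908 rad and angle between done1's own z axis and vertical between 1.4508 and 1.6908 rad and x of done2 in the frame of bench_rack_top between -0.024 and 0.024 m and y of done2 in the frame of bench_rack_top between -0.049 and 0.049 m and z of done2 in the frame of bench_rack_top between 0.04 and 0.053 m and angle between done2's own y axis and vertical between 1.4508 and 1.6908 rad and angle between done2's own z axis and vertical between 1.4508 and 1.6908 rad and x of done3 in the frame of bench_rack_top between -0.024 and 0.024 m and y of done3 in the frame of bench_rack_top between -0.049 and 0.049 m and z of done3 in the frame of bench_rack_top between 0.04 and 0.053 m and angle between done3's own y axis and vertical between 1.4508 and 1.6908 rad and angle between done3's own z axis and vertical between 1.4508 and 1.6908 rad and x of raw1 in the frame of rack between -0.024 and 0.024 m and y of raw1 in the frame of rack between -0.049 and 0.049 m and z of raw1 in the frame of rack between 0.04 and 0.053 m and angle between raw1's own y axis and vertical between 1.4508 and 1.6908 rad and angle between raw1's own z axis and vertical between 1.4508 and 1.6908 rad and x of raw2 in the frame of rack between -0.024 and 0.024 m and y of raw2 in the frame of rack between -0.049 and 0.049 m and z of raw2 in the frame of rack between 0.04 and 0.053 m and angle between raw2's own y axis and vertical between 1.4508 and 1.6908 rad and angle between raw2's own z axis and vertical between 1.4508 and 1.6908 rad and x of raw3 in the frame of rack between -0.024 and 0.024 m and y of raw3 in the frame of rack between -0.049 and 0.049 m and z of raw3 in the frame of rack between 0.04 and 0.053 m and angle between raw3's own y axis and vertical between 1.4508 and 1.6908 rad and angle between raw3's own z axis and vertical between 1.4508 and 1.6908 rad), for 0.3 s.
At the end, for the whole second after the job is handed in: Rack in the stop facing the fans (within 0.04 rad); each formerly flat module stands on a short end in a slot of it, each dry one in a slot of the bench rack: upright within 0.12 rad, centre within 24 mm of the slot's middle and 40 to 53 mm above the rack floor; all at rest (angle between the x axis of rack and the x axis of station, either way round below 0.04 rad and x of rack in the frame of station above 0.06 m and x of done1 in the frame of bench_rack_top between -0.024 and 0.024 m and y of done1 in the frame of bench_rack_top between -0.049 and 0.049 m and z of done1 in the frame of bench_rack_top between 0.04 and 0.053 m and angle between done1's own y axis and vertical between 1.4508 and 1.6908 rad and angle between done1's own z axis and vertical between 1.4508 and 1.6908 rad and x of done2 in the frame of bench_rack_top between -0.024 and 0.024 m and y of done2 in the frame of bench_rack_top between -0.049 and 0.049 m and z of done2 in the frame of bench_rack_top between 0.04 and 0.053 m and angle between done2's own y axis and vertical between 1.4508 and 1.6908 rad and angle between done2's own z axis and vertical between 1.4508 and 1.6908 rad and x of done3 in the frame of bench_rack_top between -0.024 and 0.024 m and y of done3 in the frame of bench_rack_top between -0.049 and 0.049 m and z of done3 in the frame of bench_rack_top between 0.04 and 0.053 m and angle between done3's own y axis and vertical between 1.4508 and 1.6908 rad and angle between done3's own z axis and vertical between 1.4508 and 1.6908 rad and x of raw1 in the frame of rack between -0.024 and 0.024 m and y of raw1 in the frame of rack between -0.049 and 0.049 m and z of raw1 in the frame of rack between 0.04 and 0.053 m and angle between raw1's own y axis and vertical between 1.4508 and 1.6908 rad and angle between raw1's own z axis and vertical between 1.4508 and 1.6908 rad and x of raw2 in the frame of rack between -0.024 and 0.024 m and y of raw2 in the frame of rack between -0.049 and 0.049 m and z of raw2 in the frame of rack between 0.04 and 0.053 m and angle between raw2's own y axis and vertical between 1.4508 and 1.6908 rad and angle between raw2's own z axis and vertical between 1.4508 and 1.6908 rad and x of raw3 in the frame of rack between -0.024 and 0.024 m and y of raw3 in the frame of rack between -0.049 and 0.049 m and z of raw3 in the frame of rack between 0.04 and 0.053 m and angle between raw3's own y axis and vertical between 1.4508 and 1.6908 rad and angle between raw3's own z axis and vertical between 1.4508 and 1.6908 rad and velocity of joint disc between -0.05 and 0.05 rad/s and linear speed of each of raw1, raw2, raw3, done1, done2, done3 below 0.02 m/s); the robot touches nothing.
It fails at once if a bystander (multimeter, bottle, reel, parts box, screwdriver) is shoved more than 80 mm away (distance of any of multimeter, flux_bottle, solder_reel, parts_box, screwdriver from where it was at the start of the episode above 0.08 m).
It fails at once if the flux bottle is knocked over (angle between flux_bottle's own z axis and vertical above 0.8 rad).
Of raw1, raw2, raw3 only 2 to 3 are there at a start; the rules pass over those that are not, and their reading is None.
Of done1, done2, done3 only 1 to 2 are there at a start; the rules pass over those that are not, and their reading is None.
At some moment in a run one of raw1, raw2, raw3 may be knocked a few centimetres aside while the robot is not near it.
It also fails if it takes over 210 s, if anything falls off the work surface, if the arm or the gripper's body presses on something with over 40 N, if the wrist force passes 120 N, or if a joint passes its speed limit or range.

ROBOT

A 6-joint arm with a two-finger parallel gripper is mounted at the origin on the work surface. World frame = base frame: x ahead of the robot, y to its left, z up, the work surface at z = 0. Lengths are in m, angles in rad, forces in N, time in s.
With the tool pointing down it reaches from about 0.325 to 0.85 m from the base axis. Payload 4.4 kg.
Tool frame: the origin (TCP) lies midway between the tips of the shut fingers; the grasp point (between the pads) lies 19 mm behind it; z points along the fingers, y is the line along which they close (so a half turn about z gives the same grasp; the last joint's range is limited). The gripper opens to 94 mm and grips with 3 to 60 N. Pads are 16 mm wide; open, the fingers measure 119 mm over their backs; the gripper's body (75 mm by 177 mm) begins 78 mm behind the grasp point.
Start: joints at [-1.496, 0.207, 1.542, -0, 1.393, -0.15], TCP at [0.128, -0.561, 0.205] pointing down, gripper open.
Joint ranges: [-2.73, 2.73], [-0.86, 2.22], [0.23, 2.46], [-1.11, 4.25], [0.08, 2.63], [-2.82, 2.82]. Speed limits (rad/s): [2.79, 2.79, 3.14, 3.14, 3.14, 3.14].

INTERFACE

Orientations are given as a unit quaternion [x, y, z, w].
In Python, from workcell import telemetry, optics, job gives the robot as it stands.
- The arm moves only by the tool arm_command, never from a script. Its argument "targets" is a list of rows, each a list of 4 numbers: the shift along the world's x, y, z in cm, then the turn about the world's z in rad. In form: [[x, y, z, roll], ...]. A call has 1 to 20 rows; each row is the pose to reach, as a shift and turn from the pose commanded when the call began; what a row does not reach only later rows make up. A row lasts 1/10 s, in which the tool goes at most 50 mm and 8.59 degrees, less where a joint would pass 70% of its speed; a pose out of reach is approached as far as the arm can. A call with a gripper value outside its range is refused whole. "fingers" is the closure, from 0 (fully open) to 1 (shut), set as the call begins (left out, the last holds). The fingers move at their own pace and stop on an object; "force" is the grip in N (left out, the last holds). Time passes only in rows, so rows that repeat a pose let the fingers close. It gives the time, the measured TCP pose, the force, the opening and the grip force at its end, in the units of the state.
- telemetry.observe(): the state, without advancing time (a new reading comes with each control period).
- optics.grab_frame(name): name is "scene" or "top" or "wrist"; returns a dict with "frame" (420x560x3 uint8, red, green, blue), "camera_matrix" (3x3 intrinsics, pixels), "extrinsics" (4x4, takes a point from camera to world coordinates); the wrist camera has in their place "mount" (4x4, takes a point from camera to tool coordinates, whose origin is the TCP and whose axes are the flange's). Camera axes: x right, y down, z forward; pixel columns grow to the right and rows downward; lengths in m; the calibration is good to about 2 mm. The wrist camera is an equidistant fisheye: a pixel r from the principal point sees the ray r / f radians off the axis. A picture is of the moment at which its call begins: read the wrist's pose just before it. There is no depth.
- job.close_job(): hands the job in; it is judged then, once.
The state is a dict: "time": time; "qpos": joint angles; "qvel": joint speeds; "joint_torque": joint torques, N m; "tcp_pos": TCP position; "orientation": TCP orientation; "contact_force": force on the tool from outside, world axes, zero at the start; "moment": the same for the moment, N m; "opening": finger opening in m; "finger_force": force on a finger pad.
Only numpy, scipy, OpenCV 4.12 (cv2) and the standard library are available. Lean on these libraries where they do the work, as an engineer would, in place of code of your own. Each camera call takes 0.05 s, during which the arm holds its last target. There are 200 camera calls.

## Working session

There is one attempt and no reset: what is moved stays moved. The work goes in short steps, Python scripts to look and compute and a tool call to move; the robot and the scene stay as the last step left them, time stands still between calls to the robot, and variables do not carry over. Pictures are saved under pics/ and viewed, at most 14 in all, crops included, and the job is handed in when it is done.

Besides the shell and the picture viewer there is one more tool, called after "Emit:" as name([rows], argument=value, ...), one row to a line, values as JSON. arm_command: Moves the arm, as the interface text tells. Its arguments: {"type":"object","properties":{"targets":{"type":"array","items":{"type":"array","items":{"type":"number"}}},"fingers":{"type":"number"},"force":{"type":"number"}},"required":["targets"]}

```bash
mkdir -p pics; cat > h.py <<'E'
import numpy as np,cv2
from workcell import telemetry, optics, job
def grab(n,fn):
    s=telemetry.observe(); g=optics.grab_frame(n); np.savez('pics/'+fn+'.npz',**{k:np.array(v) for k,v in g.items()},tcp=s['tcp_pos'],q=s['orientation'])
    cv2.imwrite('pics/'+fn+'.png',g['frame'][:,:,::-1]); return g
def px2w(fn,px,z):
    d=np.load('pics/'+fn+'.npz');K=d['camera_matrix'];T=d['extrinsics'];o=[]
    for u,v in px:
        r=T[:3,:3]@np.linalg.inv(K)@[u,v,1];c=T[:3,3];o.append(c+r*(z-c[2])/r[2])
    return np.array(o)
def w2px(fn,P):
    d=np.load('pics/'+fn+'.npz');K=d['camera_matrix'];T=d['extrinsics']
    p=(np.array(P)-T[:3,3])@T[:3,:3];p=p@K.T;return p[:,:2]/p[:,2:]
E
python3 - <<'E'
from h import *
a=grab('top','top0');b=grab('scene','scene0')
print(a['camera_matrix'],a['extrinsics'],b['extrinsics']);print(telemetry.observe())
E
```

```text
[[509.94245122   0.         277.89744676]
 [  0.         509.94245122 208.65145145]
 [  0.           0.           1.        ]] [[ 0.00509449 -0.99734259  0.07267597  0.49237025]
 [-0.99991775 -0.00422523  0.01210954  0.01461336]
 [-0.01177029 -0.07273169 -0.99728209  1.47480518]
 [ 0.          0.          0.          1.        ]] [[ 0.82459146  0.42867768 -0.36916714  1.18767791]
 [ 0.56569187 -0.61734636  0.54669568 -0.83930517]
 [ 0.00645224 -0.65963544 -0.75155802  1.26434621]
 [ 0.          0.          0.          1.        ]]
{'time': 0.1, 'qpos': array([-1.49651321e+00,  2.07314889e-01,  1.54276918e+00, -2.21092317e-05,
        1.39348578e+00, -1.50489682e-01]), 'qvel': array([-0.00036087, -0.00158865, -0.00322349, -0.00015032,  0.00143243,
        0.00043829]), 'joint_torque': array([ 6.10059851e-05, -3.71863639e+01, -2.82292700e+01,  7.01499637e-02,
        3.12058325e-02, -5.21954917e-05]), 'tcp_pos': array([ 0.12809324, -0.55982674,  0.20443808]), 'orientation': array([ 9.93690588e-01,  1.12151853e-01,  2.67882299e-05, -9.88294370e-04]), 'contact_force': array([0.37311777, 0.16306233, 0.10062942]), 'moment': array([-0.00795589, -0.03422573, -0.03434215]), 'finger_force': 0.0, 'opening': 0.09393578324119911}
```

View pics/top0.png

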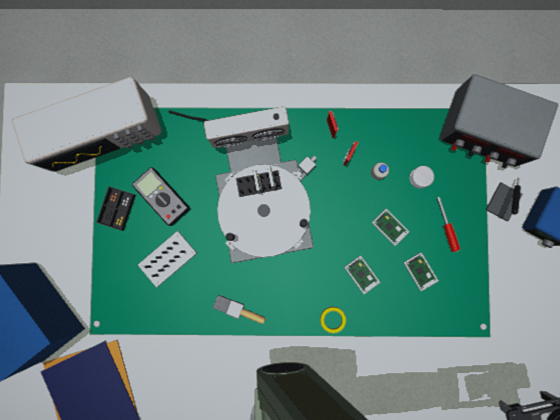

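View pics/scene0.png

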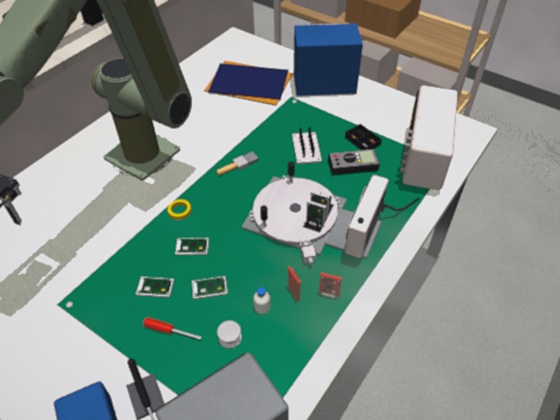

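Top view: three flat green modules at about (391,227), (362,275) and (421,271). The turntable centre is (264,210), handles at (231,238) and (303,237), rack at (259,183), bench rack at (167,259). The red pieces at (333,124) and (350,152) are the look-alikes. I'll enlarge the turntable next.

```bash
python3 - <<'E'
import cv2,numpy as np
a=cv2.imread('pics/top0.png');b=cv2.imread('pics/scene0.png')
A=cv2.resize(a[155:255,210:320],None,fx=5,fy=5,interpolation=2)
B=cv2.resize(a[225:290,130:200],None,fx=3.2,fy=3.2,interpolation=2)
C=cv2.resize(b[170:260,240:350],(250,205))
o=np.zeros((500,800,3),np.uint8);o[:,:550]=A;o[:B.shape[0],550:550+B.shape[1]]=B;o[250:455,550:800]=C
cv2.imwrite('pics/c1.png',o)
D=cv2.resize(a[200:300,335:450],None,fx=6,fy=6,interpolation=2);cv2.imwrite('pics/c2.png',D)
E
```

```text
(no output)
```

View pics/c1.png

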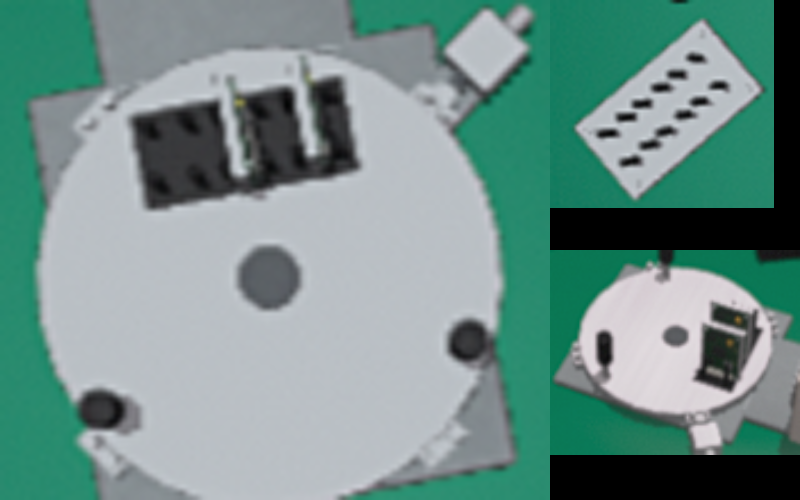

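View pics/c2.png

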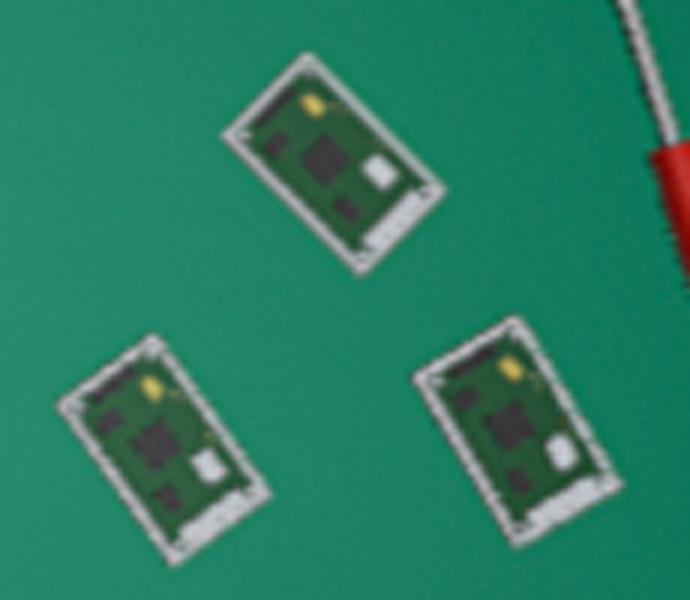

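Two dry modules stand in the middle and right slots of the turntable rack, and the left slot is empty. Three raw modules lie flat. The bench rack is empty. The red pieces lying outside aren't part of the job. Next I measure everything.

```bash
cat >> h.py <<'E'
def bl(fn): return cv2.imread('pics/'+fn+'.png')
def quad(fn,roi,z,mask=None,sc=4):
    """largest non-green blob in roi (x0,y0,x1,y1) -> world corners of min-area rect"""
    x0,y0,x1,y1=roi;im=cv2.resize(bl(fn)[y0:y1,x0:x1],None,fx=sc,fy=sc,interpolation=cv2.INTER_CUBIC)
    m=mask(im); cs,_=cv2.findContours(m.astype(np.uint8),0,1); c=max(cs,key=cv2.contourArea)
    c=cv2.convexHull(c)[:,0].astype(float)
    px=(c+.5)/sc-.5+[x0,y0]
    W=px2w(fn,px,z)[:,:2]; r=cv2.minAreaRect((W*1000).astype(np.float32)); return r
def white(im): 
    i=im.astype(int); return (i.min(2)>115)&(i.max(2)-i.min(2)<45)
def rectpose(r):
    b=cv2.boxPoints(r)/1000; e=[b[1]-b[0],b[2]-b[1]]; e=max(e,key=np.linalg.norm)
    a=np.arctan2(e[1],e[0]); return np.array(r[0])/1000, (a+np.pi/2)%np.pi-np.pi/2, sorted(r[1])
E
python3 - <<'E'
from h import *
for n,roi in dict(r1=(370,205,412,248),r2=(343,253,383,297),r3=(402,250,441,294)).items():
    print(n,rectpose(quad('top0',roi,.012,white)))
print('bench',rectpose(quad('top0',(134,228,200,292),.010,white)))
im=bl('top0')
# disc circle: sample radial edges from green/grey
px=w2px('top0',[[.49,.04,.032]]);print(px)
sc=4;x0,y0,x1,y1=205,150,325,265
g=cv2.resize(im[y0:y1,x0:x1],None,fx=sc,fy=sc,interpolation=2).astype(int)
w=(g.min(2)>160).astype(np.uint8);cs,_=cv2.findContours(w,0,1);c=cv2.convexHull(max(cs,key=cv2.contourArea))[:,0]
P=px2w('top0',(c+.5)/sc-.5+[x0,y0],.032)[:,:2]
ctr=P.mean(0)
for k in range(6):
    A=np.c_[2*P,np.ones(len(P))];s=np.linalg.lstsq(A,(P**2).sum(1),rcond=None)[0];R=np.sqrt(s[2]+s[0]**2+s[1]**2);e=np.abs(np.linalg.norm(P-s[:2],axis=1)-R)
    P=P[e<max(.0015,np.percentile(e,85))]
print('disc',s[:2],R,len(P),e.max())
for n,(u,v) in dict(a=(231,238),b=(303.5,223)).items():
    u=int(u);v=int(v);roi=g[(v-12-y0)*sc:(v+12-y0)*sc,(u-12-x0)*sc:(u+12-x0)*sc]
    m=(roi.max(2)<70).astype(np.uint8);M=cv2.moments(m)
    q=[(M['m10']/M['m00']+.5)/sc-.5+u-12,(M['m01']/M['m00']+.5)/sc-.5+v-12]
    h=px2w('top0',[q],.10)[0][:2]-s[:2];print(n,q,M['m00']/sc**2,h,np.linalg.norm(h),np.degrees(np.arctan2(h[1],h[0])))
E
```

```text
r1 (array([ 0.5483299 , -0.28913281]), np.float32(0.77970755), [58.59637451171875, 94.41590881347656])
r2 (array([ 0.41251761, -0.2072847 ]), np.float32(0.62724197), [59.34572982788086, 94.92581176757812])
r3 (array([ 0.42223001, -0.37429855]), np.float32(0.53248465), [59.622459411621094, 95.06533813476562])
bench (array([0.45427631, 0.35088348]), np.float32(-0.85483396), [86.0562744140625, 151.0146026611328])
[[274.91565269 246.63770926]]
disc [0.59365728 0.07311265] 0.13097208040908065 21 0.0009094536264803443
a [229.96619897959184, 236.63233418367346] 49.0 [-0.07727007  0.08701803] 0.1163735432688002 131.60436200578735
b [303.3228550295858, 222.90310650887574] 42.25 [-0.03933679 -0.11055978] 0.11734925884882343 -109.58538584132675
```

Emit:
arm_command([
  [0,0,5,0],
  [39,72,5,-0.75],
  [39,72,5,-0.75],
  [39,72,5,-0.75],
  [39,72,5,-0.75],
  [39,72,5,-0.75],
  [39,72,5,-0.75],
  [39,72,5,-0.75],
  [39,72,5,-0.75],
  [39,72,5,-0.75],
  [39,72,5,-0.75],
  [39,72,5,-0.75],
  [39,72,5,-0.75],
  [39,72,5,-0.75],
  [39,72,5,-0.75],
  [39,72,5,-0.75],
  [39,72,5,-0.75],
  [39,72,5,-0.75],
  [39,72,5,-0.75],
  [39,72,5,-0.75],
], fingers=0.4, force=12)

```text
time: 2.1
tcp_pos: [0.5175, 0.1593, 0.2546]
orientation: [0.966, -0.259, -0.001, 0.001]
contact_force: [0.6, -1.4, 0.3]
opening: 0.0561
finger_force: 0.0
```

```bash
cat >> h.py <<'E'
from scipy.spatial.transform import Rotation as Ro
def wpx(fn,P):
    d=np.load('pics/'+fn+'.npz');K=d['camera_matrix'];M=d['mount']
    t=(np.array(P)-d['tcp'])@Ro.from_quat(d['q']).as_matrix(); p=(t-M[:3,3])@M[:3,:3]
    th=np.arctan2(np.linalg.norm(p[:,:2],axis=1),p[:,2]);ph=np.arctan2(p[:,1],p[:,0])
    return np.c_[K[0,2]+K[0,0]*th*np.cos(ph),K[1,2]+K[1,1]*th*np.sin(ph)]
def wray(fn,px,z):
    d=np.load('pics/'+fn+'.npz');K=d['camera_matrix'];M=d['mount'];R=Ro.from_quat(d['q']).as_matrix();o=[]
    c=R@M[:3,3]+d['tcp']
    for u,v in px:
        a=(np.array([u,v],float)-K[:2,2])/[K[0,0],K[1,1]];th=np.linalg.norm(a);e=a/max(th,1e-9)
        r=R@M[:3,:3]@np.r_[e*np.sin(th),np.cos(th)];o.append(c+r*(z-c[2])/r[2])
    return np.array(o)
AX=np.array([.5937,.0731]);YAW=.192
def pol(r,a): return AX+r*np.array([np.cos(a),np.sin(a)])
E
python3 - <<'E'
from h import *
g=grab('wrist','w1');print(g['camera_matrix'],g['mount'])
P=[[*pol(.117,YAW+2*np.pi/3),.112],[*pol(.117,YAW+2*np.pi/3),.062],[*pol(0,0),.032],[*pol(.117,YAW-2*np.pi/3),.112],[*pol(.078,YAW),.126]]
px=wpx('w1',P);print(px)
im=bl('w1')
for u,v in px: cv2.drawMarker(im,(int(u),int(v)),(255,0,255),0,8)
cv2.imwrite('pics/w1m.png',im)
E
```

```text
[[325.1922621    0.         281.34090136]
 [  0.         325.1922621  211.28104488]
 [  0.           0.           1.        ]] [[ 1.13987813e-04 -9.70769230e-01 -2.40014768e-01  6.98465636e-02]
 [ 9.99999873e-01 -7.23436761e-06  5.04180226e-04 -7.74028357e-04]
 [-4.91179005e-04 -2.40014795e-01  9.70769106e-01 -1.78779420e-01]
 [ 0.00000000e+00  0.00000000e+00  0.00000000e+00  1.00000000e+00]]
[[280.1606256  203.35073241]
 [280.21296557 193.99729344]
 [311.39392055 100.82168696]
 [426.65388376  79.82884421]
 [266.14097186  31.87656997]]
```

View pics/w1m.png

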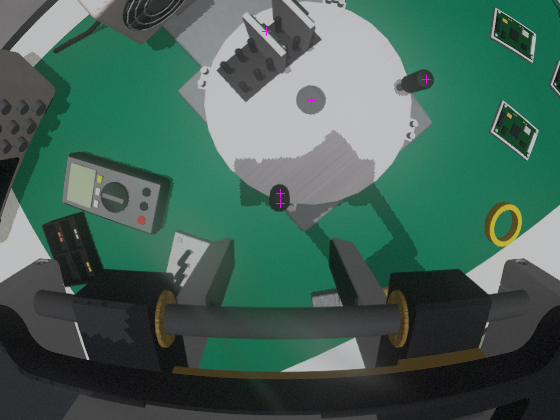

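The predicted marks land on the handles, axis and middle module in the wrist view, so the calibration holds. Next I lower the gripper round handle_a.

Emit:
arm_command([
  [0,0.2,-4,0],
  [0,0.2,-8,0],
  [0,0.2,-12,0],
  [0,0.2,-15,0],
  [0,0.2,-17,0],
  [0,0.2,-18.2,0],
  [0,0.2,-18.2,0],
  [0,0.2,-18.2,0],
])

```text
time: 2.95
tcp_pos: [0.5189, 0.1609, 0.0745]
orientation: [0.966, -0.26, 0.001, -0.0]
contact_force: [0.4, 0.2, -0.5]
opening: 0.0565
finger_force: 0.0
```

Emit:
arm_command([
  [0,0,0,0],
  [0,0,0,0],
  [0,0,0,0],
  [0,0,0,0],
  [0,0,0,0],
  [0,0,0,0],
], fingers=1, force=12)

```text
time: 3.55
tcp_pos: [0.5183, 0.1615, 0.0737]
orientation: [0.966, -0.26, 0.0, -0.0]
contact_force: [-0.7, 0.8, 0.7]
opening: 0.022
finger_force: 12.0
```

```bash
python3 - <<'E'
from h import *
a0=YAW+2*np.pi/3;p0=pol(.117,a0)
for blk in range(3):
    r=[]
    b=pol(.117,a0+np.radians(60*blk))
    for k in range(1,21):
        a=a0+np.radians(60*blk+3*k);p=(pol(.117,a)-b)*100
        r.append([round(p[0],1),round(p[1],1),0,round(2.6/60*k,2)])
    print(r)
E
```

```text
[[np.float64(-0.5), np.float64(-0.4), 0, 0.04], [np.float64(-0.9), np.float64(-0.9), 0, 0.09], [np.float64(-1.3), np.float64(-1.3), 0, 0.13], [np.float64(-1.7), np.float64(-1.8), 0, 0.17], [np.float64(-2.0), np.float64(-2.3), 0, 0.22], [np.float64(-2.4), np.float64(-2.8), 0, 0.26], [np.float64(-2.7), np.float64(-3.3), 0, 0.3], [np.float64(-2.9), np.float64(-3.9), 0, 0.35], [np.float64(-3.2), np.float64(-4.4), 0, 0.39], [np.float64(-3.4), np.float64(-5.0), 0, 0.43], [np.float64(-3.6), np.float64(-5.6), 0, 0.48], [np.float64(-3.7), np.float64(-6.2), 0, 0.52], [np.float64(-3.8), np.float64(-6.8), 0, 0.56], [np.float64(-3.9), np.float64(-7.4), 0, 0.61], [np.float64(-4.0), np.float64(-8.0), 0, 0.65], [np.float64(-4.0), np.float64(-8.6), 0, 0.69], [np.float64(-4.0), np.float64(-9.2), 0, 0.74], [np.float64(-4.0), np.float64(-9.8), 0, 0.78], [np.float64(-3.9), np.float64(-10.5), 0, 0.82], [np.float64(-3.8), np.float64(-11.1), 0, 0.87]]
[[np.float64(0.1), np.float64(-0.6), 0, 0.04], [np.float64(0.3), np.float64(-1.2), 0, 0.09], [np.float64(0.5), np.float64(-1.8), 0, 0.13], [np.float64(0.7), n
[... 977 characters left out ...]
0.6), 0, 0.22], [np.float64(3.6), np.float64(-0.6), 0, 0.26], [np.float64(4.2), np.float64(-0.6), 0, 0.3], [np.float64(4.8), np.float64(-0.6), 0, 0.35], [np.float64(5.4), np.float64(-0.5), 0, 0.39], [np.float64(6.0), np.float64(-0.4), 0, 0.43], [np.float64(6.6), np.float64(-0.3), 0, 0.48], [np.float64(7.2), np.float64(-0.1), 0, 0.52], [np.float64(7.8), np.float64(0.1), 0, 0.56], [np.float64(8.4), np.float64(0.3), 0, 0.61], [np.float64(8.9), np.float64(0.5), 0, 0.65], [np.float64(9.5), np.float64(0.8), 0, 0.69], [np.float64(10.0), np.float64(1.1), 0, 0.74], [np.float64(10.5), np.float64(1.5), 0, 0.78], [np.float64(11.0), np.float64(1.8), 0, 0.82], [np.float64(11.5), np.float64(2.2), 0, 0.87]]
```

Emit:
arm_command([
  [-0.5,-0.4,0,0.04],
  [-0.9,-0.9,0,0.09],
  [-1.3,-1.3,0,0.13],
  [-1.7,-1.8,0,0.17],
  [-2.0,-2.3,0,0.22],
  [-2.4,-2.8,0,0.26],
  [-2.7,-3.3,0,0.3],
  [-2.9,-3.9,0,0.35],
  [-3.2,-4.4,0,0.39],
  [-3.4,-5.0,0,0.43],
  [-3.6,-5.6,0,0.48],
  [-3.7,-6.2,0,0.52],
  [-3.8,-6.8,0,0.56],
  [-3.9,-7.4,0,0.61],
  [-4.0,-8.0,0,0.65],
  [-4.0,-8.6,0,0.69],
  [-4.0,-9.2,0,0.74],
  [-4.0,-9.8,0,0.78],
  [-3.9,-10.5,0,0.82],
  [-3.8,-11.1,0,0.87],
])

```text
time: 5.55
tcp_pos: [0.4791, 0.0508, 0.0738]
orientation: [0.985, 0.173, -0.001, -0.001]
contact_force: [-3.3, 1.4, 5.4]
opening: 0.0217
finger_force: 12.0
```

Emit:
arm_command([
  [0.1,-0.6,0,0.04],
  [0.3,-1.2,0,0.09],
  [0.5,-1.8,0,0.13],
  [0.7,-2.3,0,0.17],
  [1.0,-2.9,0,0.22],
  [1.3,-3.4,0,0.26],
  [1.6,-4.0,0,0.3],
  [1.9,-4.5,0,0.35],
  [2.3,-5.0,0,0.39],
  [2.7,-5.4,0,0.43],
  [3.1,-5.9,0,0.48],
  [3.5,-6.3,0,0.52],
  [4.0,-6.7,0,0.56],
  [4.4,-7.1,0,0.61],
  [4.9,-7.5,0,0.65],
  [5.5,-7.8,0,0.69],
  [6.0,-8.1,0,0.74],
  [6.5,-8.4,0,0.78],
  [7.1,-8.6,0,0.82],
  [7.7,-8.8,0,0.87],
])

```text
time: 7.55
tcp_pos: [0.5562, -0.0383, 0.0734]
orientation: [0.82, 0.572, -0.002, -0.0]
contact_force: [-2.5, -2.7, 2.0]
opening: 0.0215
finger_force: 12.0
```

Emit:
arm_command([
  [0.6,-0.2,0,0.04],
  [1.2,-0.3,0,0.09],
  [1.8,-0.5,0,0.13],
  [2.4,-0.6,0,0.17],
  [3.0,-0.6,0,0.22],
  [3.6,-0.6,0,0.26],
  [4.2,-0.6,0,0.3],
  [4.8,-0.6,0,0.35],
  [5.4,-0.5,0,0.39],
  [6.0,-0.4,0,0.43],
  [6.6,-0.3,0,0.48],
  [7.2,-0.1,0,0.52],
  [7.8,0.1,0,0.56],
  [8.4,0.3,0,0.61],
  [8.9,0.5,0,0.65],
  [9.5,0.8,0,0.69],
  [10.0,1.1,0,0.74],
  [10.5,1.5,0,0.78],
  [11.0,1.8,0,0.82],
  [11.5,2.2,0,0.87],
])

```text
time: 9.55
tcp_pos: [0.6692, -0.0186, 0.0733]
orientation: [0.504, 0.864, -0.004, -0.002]
contact_force: [-2.8, -2.8, 2.6]
opening: 0.0219
finger_force: 12.0
```

Emit:
arm_command([
  [0,0,0,0],
  [0,0,0,0],
  [0,0,0,0],
])

```text
time: 9.85
tcp_pos: [0.6725, -0.0161, 0.0734]
orientation: [0.504, 0.864, -0.0, 0.001]
contact_force: [1.7, -3.2, -0.7]
opening: 0.0219
finger_force: 12.0
```

Open, rise, then look with the wrist and top cameras.

Emit:
arm_command([
  [0,0,0,0],
  [0,0,0,0],
  [0,0,0,0],
  [0,0,4,0],
  [0,0,8,0],
  [-2,0,12,0],
  [-6,0,16,0],
  [-11,0,18,0],
  [-16,0,18,0],
  [-21,0,18,0],
  [-26,0,18,0],
  [-26,0,18,0],
  [-26,0,18,0],
  [-26,0,18,0],
], fingers=0.4)

```text
time: 11.25
tcp_pos: [0.4135, -0.0157, 0.2542]
orientation: [0.504, 0.864, 0.001, 0.001]
contact_force: [0.5, 0.4, 0.7]
opening: 0.0563
finger_force: 0.0
```

```bash
python3 - <<'E'
from h import *
grab('wrist','w2');grab('top','top2')
A=YAW+np.pi;ux=np.array([np.cos(A),np.sin(A)]);uy=np.array([-ux[1],ux[0]])
rc=pol(.078,A)
P=[]
for y in(-.04,0,.04):
    for x in(-.029,.029): P.append([*(rc+x*ux+y*uy),.126])
    for x in(-.016,.016):
        for d in(-.011,.011): P.append([*(rc+x*ux+(y+d)*uy),.077])
P.append([*pol(.117,A+2*np.pi/3),.112]);P.append([*pol(.117,A-2*np.pi/3),.112])
o=[]
for fn,f in(('w2',wpx),('top2',w2px)):
    px=f(fn,P);im=bl(fn);c=px[:18].mean(0);sc=2 if fn=='w2' else 5
    w=200 if fn=='w2' else 80;h=260 if fn=='w2' else 104
    x0,y0=np.clip((c-[w/2,h/2]).astype(int),0,[560-w,420-h])
    cr=cv2.resize(im[y0:y0+h,x0:x0+w],None,fx=sc,fy=sc,interpolation=2)
    for u,v in (px-[x0,y0]+.5)*sc-.5: cv2.drawMarker(cr,(int(u),int(v)),(255,0,255),0,8)
    o.append(cr)
cv2.imwrite('pics/c3.png',np.hstack(o));print(telemetry.observe()['tcp_pos'])
E
```

```text
[ 0.41376486 -0.01574158  0.25385387]
```

View pics/c3.png

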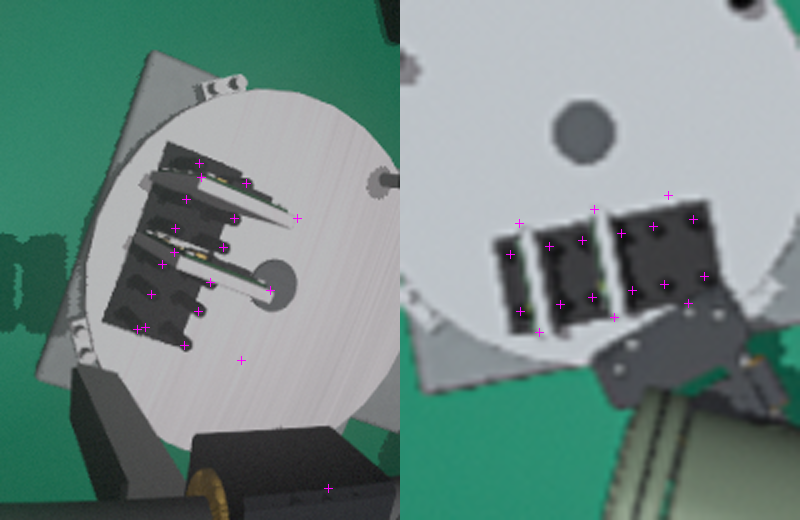

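The disc is at the half-turn stop, with predicted pin positions matching the image within about 1 mm. The dry modules are at y=-40 and y=0. I'll pick the first one, at y=-40.

Emit:
arm_command([
  [4,5,0,-0.15],
  [7,8,0,-0.3],
  [9.8,11.3,0,-0.32],
  [9.8,11.3,0,-0.32],
  [9.8,11.3,-4,-0.32],
  [9.8,11.3,-8,-0.32],
  [9.8,11.3,-12,-0.32],
  [9.8,11.3,-14.5,-0.32],
  [9.8,11.3,-16.5,-0.32],
  [9.8,11.3,-16.5,-0.32],
  [9.8,11.3,-16.5,-0.32],
], fingers=0)

```text
time: 12.45
tcp_pos: [0.5106, 0.0972, 0.0883]
orientation: [0.635, 0.772, -0.0, -0.0]
contact_force: [-0.2, -0.2, 0.4]
opening: 0.0942
finger_force: 0.0
```

Emit:
arm_command([
  [0,0,0,0],
  [0,0,0,0],
  [0,0,0,0],
  [0,0,0,0],
  [0,0,0,0],
  [0,0,0,0],
], fingers=1, force=30)

```text
time: 13.05
tcp_pos: [0.5099, 0.0974, 0.0888]
orientation: [0.635, 0.772, -0.0, -0.0]
contact_force: [-1.9, -0.8, 3.3]
opening: 0.0582
finger_force: 30.0
```

Emit:
arm_command([
  [0,0,1,0],
  [0,0,2,0],
  [0,0,4,0],
  [0,0,7,0],
  [0,0,10,0],
  [0,0,13,0],
  [0,0,16,0],
  [0,0,16,0],
])

```text
time: 13.85
tcp_pos: [0.5137, 0.0977, 0.2545]
orientation: [0.635, 0.772, 0.004, 0.004]
contact_force: [0.3, 0.3, -0.2]
opening: 0.0576
finger_force: 30.0
```

Emit:
arm_command([
  [-1.5,5,1,0.15],
  [-3,10,1,0.3],
  [-4.5,15,1,0.45],
  [-6,20,1,0.52],
  [-7.5,25,1,0.52],
  [-8.2,28.4,1,0.52],
  [-8.2,28.4,1,0.52],
  [-8.2,28.4,1,0.52],
  [-8.2,28.4,1,0.52],
  [-8.2,28.4,1,0.52],
])

```text
time: 14.85
tcp_pos: [0.4286, 0.38, 0.258]
orientation: [0.416, 0.909, -0.0, -0.0]
contact_force: [0.2, 0.8, -1.3]
opening: 0.0578
finger_force: 30.0
```

```bash
python3 - <<'E'
from h import *
grab('wrist','w3');s=telemetry.observe();print(s['tcp_pos'],s['orientation'])
c=np.array([.4543,.3509]);a=.716;ux=np.array([np.cos(a),np.sin(a)]);uy=np.array([-ux[1],ux[0]])
P=[];Q=[]
for y in(-.04,0,.04):
    for x in(-.016,.016):
        for d in(-.011,.011): P.append([*(c+x*ux+(y+d)*uy),.055])
for x in(-.0425,.0425):
    for y in(-.075,.075):Q.append([*(c+x*ux+y*uy),.010])
im=cv2.resize(bl('w3'),None,fx=1.4,fy=1.4,interpolation=2)
for L,col in((P,(255,0,255)),(Q,(0,0,255))):
    for u,v in (wpx('w3',L)+.5)*1.4-.5: cv2.drawMarker(im,(int(u),int(v)),col,0,8)
cv2.imwrite('pics/c4.png',im)
E
```

```text
[0.4287244  0.38006307 0.25823475] [ 4.16438022e-01  9.09164077e-01 -2.35634540e-04 -6.49408979e-06]
```

View pics/c4.png

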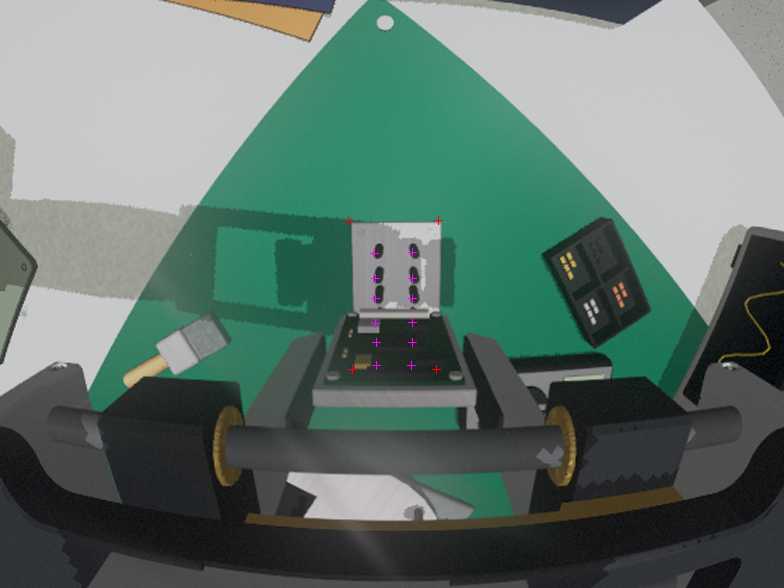

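```bash
python3 - <<'E'
from h import *
d=np.load('pics/w3.npz');R=Ro.from_quat(d['q']).as_matrix()
L=[[sx,sy*.029,z] for z in(.056,-.038) for sx in(.006,-.006) for sy in(-1,1)]
P=[d['tcp']+R@np.array(p) for p in L];px=wpx('w3',P);print(np.c_[L,px.round(1)])
im=bl('w3');x0,y0,w,h=210,150,150,145;sc=4
cr=cv2.resize(im[y0:y0+h,x0:x0+w],None,fx=sc,fy=sc,interpolation=2)
c=np.array([.4543,.3509]);a=.716;ux=np.array([np.cos(a),np.sin(a)]);uy=np.array([-ux[1],ux[0]])
Q=[[*(c+x*ux+(y+e)*uy),z] for y in(0,.04) for x in(-.016,.016) for e in(-.011,.011) for z in(.01,.055)]
for pp,col in((px,(0,255,255)),(wpx('w3',Q),(255,0,255))):
    for u,v in (pp-[x0,y0]+.5)*sc-.5: cv2.drawMarker(cr,(int(round(u)),int(round(v))),col,0,10)
cv2.imwrite('pics/c5.png',cr)
E
```

```text
[[ 6.000e-03 -2.900e-02  5.600e-02  2.417e+02  2.178e+02]
 [ 6.000e-03  2.900e-02  5.600e-02  3.189e+02  2.178e+02]
 [-6.000e-03 -2.900e-02  5.600e-02  2.422e+02  2.330e+02]
 [-6.000e-03  2.900e-02  5.600e-02  3.184e+02  2.330e+02]
 [ 6.000e-03 -2.900e-02 -3.800e-02  2.189e+02  2.688e+02]
 [ 6.000e-03  2.900e-02 -3.800e-02  3.404e+02  2.689e+02]
 [-6.000e-03 -2.900e-02 -3.800e-02  2.206e+02  2.909e+02]
 [-6.000e-03  2.900e-02 -3.800e-02  3.387e+02  2.910e+02]]
```

View pics/c5.png

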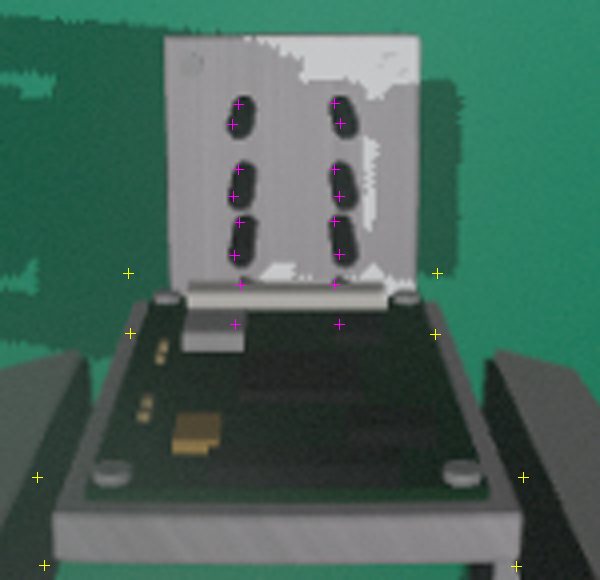

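The pins sit about 1 mm off my prediction toward -y, and the TCP is already there, so I lower straight down.

Emit:
arm_command([
  [0,0,-4,0],
  [0,0,-8,0],
  [0,0,-12,0],
  [0,0,-13.8,0],
  [0,0,-14.2,0],
  [0,0,-14.6,0],
  [0,0,-15,0],
  [0,0,-15.4,0],
  [0,0,-15.6,0],
  [0,0,-15.6,0],
])

```text
time: 15.9
tcp_pos: [0.4283, 0.3816, 0.1028]
orientation: [0.415, 0.91, 0.0, 0.0]
contact_force: [0.3, -0.2, -0.2]
opening: 0.0576
finger_force: 30.0
```

Emit:
arm_command([
  [0,0,-0.8,0],
  [0,0,-1.6,0],
  [0,0,-2.4,0],
  [0,0,-3,0],
  [0,0,-3.4,0],
  [0,0,-3.5,0],
  [0,0,-3.5,0],
])

```text
time: 16.6
tcp_pos: [0.4281, 0.3814, 0.0673]
orientation: [0.415, 0.91, -0.0, -0.0]
contact_force: [1.0, 0.5, -1.6]
opening: 0.0577
finger_force: 30.0
```

Emit:
arm_command([
  [0,0,0,0],
  [0,0,0,0],
  [0,0,0,0],
  [0,0,3,0],
  [0,0,7,0],
  [0,0,11,0],
  [0,0,15,0],
  [0,0,18,0],
  [1.4,-5,19,-0.15],
  [2.8,-10,19,-0.3],
  [4.2,-15,19,-0.45],
  [5.6,-20,19,-0.52],
  [7,-25,19,-0.52],
  [8.5,-30,19,-0.52],
  [9.7,-32.3,19,-0.52],
  [9.7,-32.3,19,-0.52],
  [9.7,-32.3,19,-0.52],
], fingers=0)

```text
time: 18.3
tcp_pos: [0.5253, 0.0579, 0.2576]
orientation: [0.636, 0.772, 0.0, -0.0]
contact_force: [0.5, 0.2, -0.4]
opening: 0.0936
finger_force: 0.0
```

Emit:
arm_command([
  [-0.8,0,0,0],
  [-0.8,0,-4,0],
  [-0.8,0,-8,0],
  [-0.8,0,-12,0],
  [-0.8,0,-15,0],
  [-0.8,0,-17,0],
  [-0.8,0,-17,0],
  [-0.8,0,-17,0],
])

```text
time: 19.1
tcp_pos: [0.5167, 0.0597, 0.0879]
orientation: [0.634, 0.773, 0.0, -0.0]
contact_force: [-0.3, -0.5, 0.6]
opening: 0.0938
finger_force: 0.0
```

Emit:
arm_command([
  [0,0,0,0],
  [0,0,0,0],
  [0,0,0,0],
  [0,0,0,0],
  [0,0,0,0],
  [0,0,0,0],
], fingers=1, force=30)

```text
time: 19.7
tcp_pos: [0.5181, 0.0584, 0.0881]
orientation: [0.635, 0.772, 0.001, 0.001]
contact_force: [1.4, 0.4, 0.9]
opening: 0.058
finger_force: 30.0
```

Emit:
arm_command([
  [0,0,1,0],
  [0,0,2,0],
  [0,0,4,0],
  [0,0,7,0],
  [0,0,10,0],
  [0,0,13,0],
  [0,0,16,0],
  [-1,5,17,0.15],
  [-2,10,17,0.3],
  [-2.6,15,17,0.45],
  [-3.2,20,17,0.52],
  [-3.7,26.3,17,0.52],
  [-3.7,26.3,17,0.52],
  [-3.7,26.3,17,0.52],
  [-3.7,26.3,17,0.52],
])

```text
time: 21.2
tcp_pos: [0.48, 0.3206, 0.2574]
orientation: [0.415, 0.91, -0.001, 0.0]
contact_force: [-0.2, -0.8, -2.1]
opening: 0.0579
finger_force: 30.0
```

```bash
python3 - <<'E'
from h import *
grab('wrist','w4');s=telemetry.observe();print(s['tcp_pos'],s['orientation'])
d=np.load('pics/w4.npz');R=Ro.from_quat(d['q']).as_matrix()
L=[[sx,sy*.029,z] for z in(.056,-.038) for sx in(0,-.006) for sy in(-1,1)]
P=[d['tcp']+R@np.array(p) for p in L];px=wpx('w4',P)
im=bl('w4');x0,y0,w,h=210,150,150,145;sc=4
cr=cv2.resize(im[y0:y0+h,x0:x0+w],None,fx=sc,fy=sc,interpolation=2)
c=np.array([.4543,.3509]);a=.716;ux=np.array([np.cos(a),np.sin(a)]);uy=np.array([-ux[1],ux[0]])
Q=[[*(c+x*ux+(y+e)*uy),z] for y in(-.04,0,.04) for x in(-.016,.016) for e in(-.011,.011) for z in(.01,.055)]
for pp,col in((px,(0,255,255)),(wpx('w4',Q),(255,0,255))):
    for u,v in (pp-[x0,y0]+.5)*sc-.5: cv2.drawMarker(cr,(int(round(u)),int(round(v))),col,0,10)
cv2.imwrite('pics/c6.png',cr)
t=np.r_[c-.04*uy]-s['tcp_pos'][:2];print('tcp->slot -40',t, t@uy,t@ux)
E
```

```text
[0.48029703 0.32007811 0.25744229] [ 4.15886003e-01  9.09416524e-01 -6.33593312e-04  1.29333922e-04]
tcp->slot -40 [0.00025785 0.0006444 ] 0.0003169101203231067 0.0006174982653508383
```

View pics/c6.png

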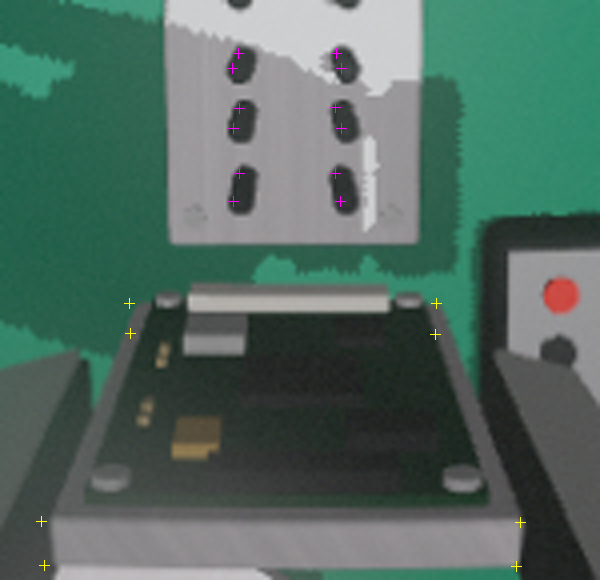

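The module hangs straight. Pins are off by about 0.5–1 mm, so I apply a tiny shift and lower.

Emit:
arm_command([
  [0.05,-0.05,-4,0],
  [0.05,-0.05,-8,0],
  [0.05,-0.05,-12,0],
  [0.05,-0.05,-13.8,0],
  [0.05,-0.05,-14.2,0],
  [0.05,-0.05,-14.6,0],
  [0.05,-0.05,-15,0],
  [0.05,-0.05,-15.4,0],
  [0.05,-0.05,-15.4,0],
])

```text
time: 22.15
tcp_pos: [0.481, 0.321, 0.104]
orientation: [0.415, 0.91, 0.0, 0.0]
contact_force: [0.1, 0.7, -2.0]
opening: 0.0576
finger_force: 30.0
```

Emit:
arm_command([
  [0,0,-0.8,0],
  [0,0,-1.6,0],
  [0,0,-2.4,0],
  [0,0,-3,0],
  [0,0,-3.5,0],
  [0,0,-3.65,0],
  [0,0,-3.65,0],
])

```text
time: 22.85
tcp_pos: [0.4805, 0.3209, 0.0667]
orientation: [0.415, 0.91, -0.0, -0.0]
contact_force: [-0.2, -0.7, -1.7]
opening: 0.0578
finger_force: 30.0
```

Emit:
arm_command([
  [0,0,0,0],
  [0,0,0,0],
  [0,0,0,0],
  [0,0,3,0],
  [0,0,7,0],
  [0,0,11,0],
  [0,0,15,0],
  [0,0,18,0],
  [0,0,18,0],
], fingers=0)

```text
time: 23.75
tcp_pos: [0.484, 0.3226, 0.2537]
orientation: [0.415, 0.91, 0.005, 0.004]
contact_force: [0.1, 0.9, 0.0]
opening: 0.0945
finger_force: 0.0
```

```bash
python3 - <<'E'
from h import *
grab('top','top3')
for n,roi in dict(r1=(370,205,412,248),r2=(343,253,383,297),r3=(402,250,441,294)).items():
    print(n,rectpose(quad('top3',roi,.012,white)))
s=telemetry.observe();print(s['tcp_pos'],s['orientation'])
E
```

```text
r1 (array([ 0.53867749, -0.25357005]), np.float32(0.7810105), [59.51365280151367, 95.91458892822266])
r2 (array([ 0.41264008, -0.20735811]), np.float32(0.6247827), [59.784820556640625, 95.42562866210938])
r3 (array([ 0.42208786, -0.37436218]), np.float32(0.5334021), [59.996891021728516, 95.5107650756836])
[0.48241401 0.3218237  0.25038437] [0.41539652 0.90963358 0.00269727 0.00228251]
```

raw1 (upper) was knocked about 37 mm; the new pose is measured. I go to raw2 first and grip its far end across the width with a light force, so that it swings down as I lift.

Emit:
arm_command([
  [-0.3,-4.5,2,-0.14],
  [-0.6,-9,2,-0.28],
  [-1,-13.5,2,-0.42],
  [-1.3,-18,2,-0.56],
  [-1.6,-22.5,2,-0.7],
  [-2,-27,2,-0.84],
  [-2.3,-31.5,2,-0.98],
  [-2.6,-36,2,-1.12],
  [-3,-40.5,2,-1.26],
  [-3.3,-45,2,-1.4],
  [-3.6,-50.5,0,-1.55],
  [-3.6,-50.5,0,-1.66],
  [-3.6,-50.5,-5,-1.66],
  [-3.6,-50.5,-10,-1.66],
  [-3.6,-50.5,-15,-1.66],
  [-3.6,-50.5,-18,-1.66],
  [-3.6,-50.5,-20,-1.66],
  [-3.6,-50.5,-20,-1.66],
  [-3.6,-50.5,-20,-1.66],
])

```text
time: 25.7
tcp_pos: [0.4437, -0.1834, 0.046]
orientation: [0.952, 0.307, -0.001, -0.001]
contact_force: [0.5, -0.6, -0.4]
opening: 0.0944
finger_force: 0.0
```

```bash
python3 - <<'E'
from h import *
s=telemetry.observe();print(s['tcp_pos'],s['orientation'])
q=s['orientation'];print('c',2*np.arctan2(q[1],q[0])-np.pi/2)
e=np.array([np.cos(.626),np.sin(.626)]);print(np.array([.4125,-.2073])+.040*e-s['tcp_pos'][:2])
E
```

```text
[ 0.44367207 -0.18341568  0.04598204] [ 9.51610474e-01  3.07303881e-01 -8.46994782e-04 -1.05523972e-03]
c -0.9460787002501894
[ 0.00124303 -0.000448  ]
```

Emit:
arm_command([
  [0.1,0,-2,0],
  [0.1,0,-3.5,0],
  [0.1,0,-4.3,0],
  [0.1,0,-4.3,0],
  [0.1,0,-4.3,0],
])

```text
time: 26.2
tcp_pos: [0.4465, -0.1845, 0.0049]
orientation: [0.952, 0.307, 0.001, 0.001]
contact_force: [0.7, -0.6, -0.1]
opening: 0.0941
finger_force: 0.0
```

Emit:
arm_command([
  [0,0,0,0],
  [0,0,0,0],
  [0,0,0,0],
  [0,0,0,0],
  [0,0,0,0],
  [0,0,0,0],
  [0,0,0,0],
  [0,0,0,0],
], fingers=1, force=5)

```text
time: 27.0
tcp_pos: [0.4458, -0.1841, 0.0041]
orientation: [0.952, 0.307, 0.0, 0.0]
contact_force: [0.6, -0.6, 0.3]
opening: 0.0579
finger_force: 5.0
```

Emit:
arm_command([
  [0,0,0.5,0],
  [0,0,1,0],
  [0,0,2,0],
  [0,0,3,0],
  [0,0,4,0],
  [0,0,5,0],
  [0,0,6,0],
  [0,0,7,0],
  [0,0,8,0],
  [0,0,9,0],
  [0,0,10,0],
  [0,0,11,0],
  [0,0,12,0],
  [0,0,12,0],
  [0,0,12,0],
])

```text
time: 28.5
tcp_pos: [0.4457, -0.1841, 0.1242]
orientation: [0.952, 0.307, 0.0, 0.0]
contact_force: [-0.2, -0.1, -1.0]
opening: 0.0581
finger_force: 5.0
```

```bash
python3 - <<'E'
from h import *
grab('wrist','w5');grab('scene','s5')
u,v=w2px('s5',[telemetry.observe()['tcp_pos']])[0].astype(int);print(u,v)
a=cv2.resize(bl('w5'),(500,375));y0=max(0,v-75);x0=max(0,u-75);b=cv2.resize(bl('s5')[y0:y0+188,x0:x0+150],(300,375))
cv2.imwrite('pics/c7.png',np.hstack([a,b]))
E
```

```text
200 219
```

View pics/c7.png

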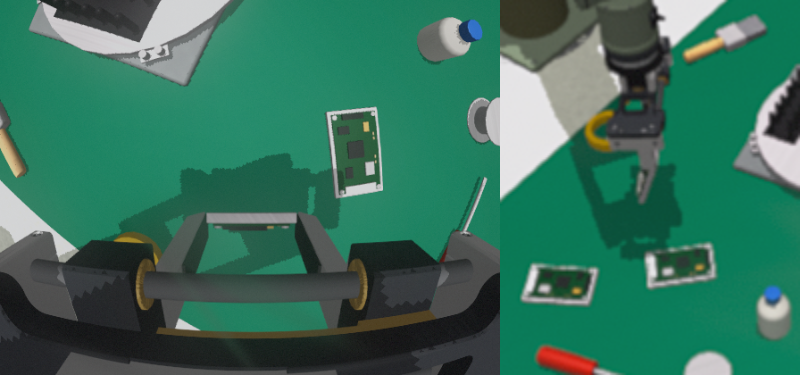

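```bash
python3 - <<'E'
from h import *
a=cv2.resize(bl('w5')[215:320,180:390],None,fx=2.4,fy=2.4,interpolation=2);b=cv2.resize(bl('s5')[185:255,165:245],None,fx=3.6,fy=3.6,interpolation=2)
o=np.zeros((260,800,3),np.uint8);o[:252,:504]=a;o[:252,510:798]=b;cv2.imwrite('pics/c8.png',o)
d=np.load('pics/w5.npz');R=Ro.from_quat(d['q']).as_matrix()
for z in (-.018,-.005,.081):print(z,wpx('w5',[d['tcp']+R@np.array([sx,-.029,z]) for sx in(.006,-.006)]).round())
E
```

```text
-0.018 [[227. 256.]
 [228. 276.]]
-0.005 [[230. 247.]
 [231. 266.]]
0.081 [[246. 211.]
 [246. 225.]]
```

View pics/c8.png

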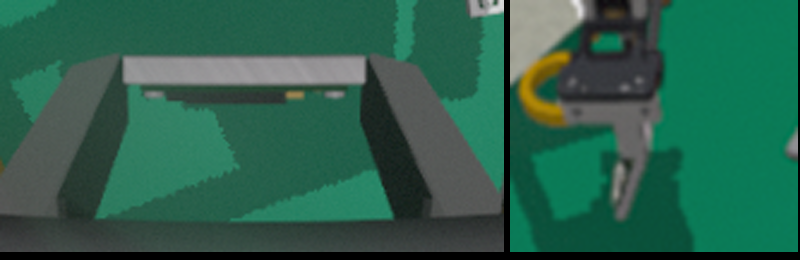

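The module is held and hangs with its free end swung most of the way down, tilted about 20° toward the tool's -x. I cut the grip to 3 N and bob it gently so gravity straightens it.

Emit:
arm_command([
  [0,0,0,0],
  [0,0,2,0],
  [0,0,2,0],
  [0,0,4,0],
  [0,0,4,0],
  [0,0,2,0],
  [0,0,2,0],
  [0,0,4,0],
  [0,0,4,0],
  [0,0,2,0],
  [0,0,2,0],
  [0,0,4,0],
  [0,0,6,0],
  [0,0,6,0],
  [0,0,6,0],
], force=3)

```text
time: 30.1
tcp_pos: [0.4457, -0.1841, 0.1839]
orientation: [0.952, 0.307, 0.0, 0.0]
contact_force: [-0.2, 0.3, -1.5]
opening: 0.0577
finger_force: 3.0
```

```bash
cat >> h.py <<'E'
def dump(fn,x0=180,x1=390,y0=205,y1=320):
    """ascii-free summary: brightness profile down the middle columns between fingers"""
    im=bl(fn)[:,:].astype(int)
    for cx in (262,281,300):
        col=im[y0:y1,cx-4:cx+5].mean(1).round().astype(int)
        print(cx,[(y0+i,tuple(col[i][::-1])) for i in range(0,len(col),4)])
E
python3 - <<'E'
from h import *
grab('wrist','w6');s=telemetry.observe();print(s['tcp_pos'],s['finger_force'],s['opening'])
a=cv2.resize(bl('w6')[180:320,180:390],None,fx=3.2,fy=3.2,interpolation=2)
cv2.imwrite('pics/c9.png',a);dump('w6')
E
```

```text
[ 0.44514251 -0.18372824  0.18315858] 2.9938188940286636 0.057760133674055844
262 [(205, (np.int64(30), np.int64(94), np.int64(72))), (209, (np.int64(42), np.int64(92), np.int64(74))), (213, (np.int64(81), np.int64(84), np.int64(83))), (217, (np.int64(81), np.int64(83), np.int64(83))), (221, (np.int64(82), np.int64(84), np.int64(83))), (225, (np.int64(82), np.int64(84), np.int64(84))), (229, (np.int64(83), np.int64(85), np.int64(84))), (233, (np.int64(83), np.int64(85), np.int64(85))), (237, (np.int64(82), np.int64(85), np.int64(85))), (241, (np.int64(149), np.int64(148), np.int64(150))), (245, (np.int64(150), np.int64(148), np.int64(151))), (249, (np.int64(147), np.int64(146), np.int64(148))), (253, (np.int64(52), np.int64(62), np.int64(58))), (257, (np.int64(50), np.int64(119), np.int64(93))), (261, (np.int64(51), np.int64(131), np.int64(102))), (265, (np.int64(50), np.int64(130), np.int64(102))), (269, (np.int64(50), np.int64(129), np.int64(102))), (273, (np.int64(47), np.int64(109), np.int64(86))), (277, (np.int64(46), np.int64(98), np.int64(77))), (281, (np.int64(45), np.int64(9
[... 2798 characters left out ...]
4(96), np.int64(75))), (269, (np.int64(37), np.int64(96), np.int64(75))), (273, (np.int64(37), np.int64(96), np.int64(76))), (277, (np.int64(43), np.int64(124), np.int64(96))), (281, (np.int64(45), np.int64(133), np.int64(103))), (285, (np.int64(45), np.int64(133), np.int64(103))), (289, (np.int64(42), np.int64(131), np.int64(101))), (293, (np.int64(42), np.int64(131), np.int64(100))), (297, (np.int64(44), np.int64(131), np.int64(101))), (301, (np.int64(43), np.int64(130), np.int64(100))), (305, (np.int64(43), np.int64(129), np.int64(100))), (309, (np.int64(46), np.int64(66), np.int64(57))), (313, (np.int64(51), np.int64(70), np.int64(62))), (317, (np.int64(57), np.int64(75), np.int64(69)))]
```

```bash
cat >> h.py <<'E'
def hang(fn):
    """hanging module seen by the wrist camera: width of the rows -> depth; returns (x,z) in tool frame of face bottom/top edges"""
    im=cv2.GaussianBlur(bl(fn),(3,3),0).astype(int); sat=im.max(2)-im.min(2); g=sat<22
    rows=[y for y in range(195,275) if g[y,276:287].mean()>.8]
    d=np.load('pics/'+fn+'.npz');K=d['camera_matrix'];M=d['mount'];out=[]
    for y in rows:
        x0=281
        while g[y,x0-1] and x0>150:x0-=1
        x1=281
        while g[y,x1+1] and x1<420:x1+=1
        out.append((y,x0,x1,int(im[y,281].mean())))
    return out
def depth(y,x0,x1,fn,w=.058):
    d=np.load('pics/'+fn+'.npz');K=d['camera_matrix'];M=d['mount'];R=[]
    for u in(x0,x1):
        a=(np.array([u,y],float)-K[:2,2])/K[0,0];th=np.linalg.norm(a);R.append(M[:3,:3]@np.r_[a/th*np.sin(th),np.cos(th)])
    s=w/abs(R[1][1]/np.linalg.norm(R[1][[0,2]])-R[0][1]/np.linalg.norm(R[0][[0,2]]))
    r=(R[0]/np.linalg.norm(R[0][[0,2]])+R[1]/np.linalg.norm(R[1][[0,2]]))/2
    return M[:3,3]+r*s
E
python3 - <<'E'
from h import *
for r in hang('w6'): print(r,depth(*r[:3],'w6').round(4))
E
```

```text
(211, 249, 316, 81) [0.003  0.0012 0.0936]
(212, 249, 317, 81) [0.0032 0.0016 0.0893]
(213, 248, 317, 82) [0.0034 0.0012 0.0852]
(214, 247, 318, 82) [0.0045 0.0012 0.0775]
(215, 247, 318, 82) [0.0037 0.0012 0.0773]
(216, 246, 319, 82) [0.0048 0.0011 0.07  ]
(217, 245, 319, 82) [0.0049 0.0007 0.0664]
(218, 245, 320, 81) [0.005  0.0011 0.063 ]
(219, 244, 320, 82) [0.0051 0.0007 0.0596]
(220, 244, 321, 82) [0.0053 0.0011 0.0562]
(221, 243, 321, 82) [0.0054 0.0007 0.053 ]
(222, 242, 322, 82) [0.0063 0.0007 0.047 ]
(223, 242, 322, 82) [0.0056 0.0007 0.0468]
(224, 241, 323, 82) [0.0065 0.0007 0.041 ]
(225, 240, 323, 82) [0.0066 0.0003 0.0382]
(226, 240, 324, 82) [0.0067 0.0007 0.0354]
(227, 239, 325, 81) [0.0076 0.0006 0.0301]
(228, 239, 325, 82) [0.0069 0.0006 0.03  ]
(229, 238, 326, 82) [0.0077 0.0006 0.025 ]
(230, 237, 326, 81) [0.0078 0.0003 0.0225]
(231, 237, 327, 81) [0.0079 0.0006 0.02  ]
(232, 236, 327, 82) [0.008  0.0003 0.0176]
(233, 236, 328, 82) [0.0081 0.0006 0.0153]
(234, 235, 328, 83) [0.0081 0.0003 0.013 ]
(235, 234, 329, 83) [0.0089 0.0003 0.0087]
(236, 234, 329, 82) [0.00
[... 200 characters left out ...]

(241, 217, 349, 144) [ 0.0238  0.0009 -0.0455]
(242, 213, 351, 151) [ 0.0255  0.0005 -0.0516]
(243, 210, 353, 153) [ 0.0267  0.0002 -0.0563]
(244, 209, 354, 154) [ 0.0269  0.0002 -0.0582]
(245, 209, 354, 155) [ 0.0265  0.0002 -0.0583]
(246, 208, 355, 155) [ 0.0268  0.0002 -0.0601]
(247, 207, 356, 155) [ 0.027   0.0002 -0.0619]
(248, 207, 356, 154) [ 0.0266  0.0002 -0.062 ]
(249, 206, 357, 147) [ 0.0268  0.0002 -0.0638]
(250, 239, 358, 122) [ 0.0146  0.0087 -0.0324]
(251, 258, 323, 85) [-0.0333  0.0084  0.0918]
(252, 259, 297, 60) [-0.1087 -0.0048  0.2849]
(253, 259, 297, 53) [-0.1101 -0.0048  0.2844]
(254, 259, 297, 52) [-0.1116 -0.0048  0.2839]
(255, 259, 297, 53) [-0.113  -0.0048  0.2835]
```

The module hangs 4° off vertical, with its bottom centre 3 mm toward the tool's -x. I grip it firmer and carry it to the right-hand slot (y=+40) with that offset corrected.

Emit:
arm_command([
  [0,0,0,0],
  [0,0,0,0],
  [0,0,1.5,0],
  [0.8,2,2.5,0.12],
  [1.6,4,2.5,0.24],
  [2.4,6,2.5,0.36],
  [3.2,8,2.5,0.48],
  [4,10,2.5,0.6],
  [4.8,12.4,2.5,0.72],
  [5.6,14.8,2.5,0.84],
  [6.4,17,2.5,0.96],
  [7.2,19,2.5,1.08],
  [7.9,20.6,2.5,1.14],
  [7.9,20.6,2.5,1.14],
  [7.9,20.6,2.5,1.14],
  [7.9,20.6,2.5,1.14],
], force=12)

```text
time: 31.75
tcp_pos: [0.5242, 0.0212, 0.2086]
orientation: [0.636, 0.772, -0.0, -0.0]
contact_force: [0.5, 0.4, -0.8]
opening: 0.0578
finger_force: 12.0
```

```bash
cat >> h.py <<'E'
def rackpins(fn):
    A=YAW+np.pi;ux=np.array([np.cos(A),np.sin(A)]);uy=np.array([-ux[1],ux[0]]);rc=pol(.078,A)
    return [[*(rc+x*ux+(y+d)*uy),.077] for y in(-.04,0,.04) for x in(-.016,.016) for d in(-.011,.011)]
E
python3 - <<'E'
from h import *
grab('wrist','w7');s=telemetry.observe();print(s['tcp_pos'],s['orientation'],s['opening'])
H=hang('w7');print(H[0],H[-1])
for r in H[::3]: print(r,depth(*r[:3],'w7').round(4))
im=bl('w7');x0,y0,w,h=190,130,190,145;sc=4
cr=cv2.resize(im[y0:y0+h,x0:x0+w],None,fx=sc,fy=sc,interpolation=2)
for u,v in (wpx('w7',rackpins('w7'))-[x0,y0]+.5)*sc-.5: cv2.drawMarker(cr,(int(round(u)),int(round(v))),(255,0,255),0,10)
cv2.imwrite('pics/c10.png',cr)
E
```

```text
[0.52427964 0.0211172  0.20870809] [ 6.35968621e-01  7.71714851e-01 -2.93304480e-04 -1.27416052e-04] 0.05755326403198106
(195, 240, 420, 45) (255, 244, 420, 48)
(195, 240, 420, 45) [ 0.0507  0.0171 -0.0809]
(198, 240, 420, 45) [ 0.0498  0.0171 -0.0811]
(201, 240, 420, 44) [ 0.0488  0.0171 -0.0813]
(204, 240, 420, 43) [ 0.0479  0.0171 -0.0815]
(207, 240, 420, 44) [ 0.047   0.0171 -0.0817]
(210, 241, 420, 57) [ 0.0459  0.0174 -0.0814]
(213, 241, 420, 72) [ 0.045   0.0174 -0.0817]
(216, 241, 420, 72) [ 0.0441  0.0174 -0.0819]
(219, 241, 420, 72) [ 0.0431  0.0174 -0.0821]
(222, 241, 420, 72) [ 0.0422  0.0174 -0.0824]
(225, 240, 420, 71) [ 0.0415  0.0171 -0.0832]
(228, 238, 420, 73) [ 0.0408  0.0166 -0.0844]
(231, 236, 420, 72) [ 0.0402  0.0162 -0.0857]
(234, 235, 420, 71) [ 0.0395  0.0159 -0.0864]
(237, 233, 420, 72) [ 0.0389  0.0155 -0.0877]
(240, 219, 420, 112) [ 0.0402  0.0125 -0.0941]
(243, 210, 420, 135) [ 0.0407  0.0108 -0.098 ]
(246, 208, 420, 137) [ 0.0401  0.0104 -0.099 ]
(249, 206, 420, 126) [ 0.0397  0.01   -0.1   ]
(252, 241, 420, 52) [ 0.0331  0.0174 -0.0852]
(255, 244, 420, 48) [ 0.0315  0.0181 -0.0839]
```

View pics/c10.png

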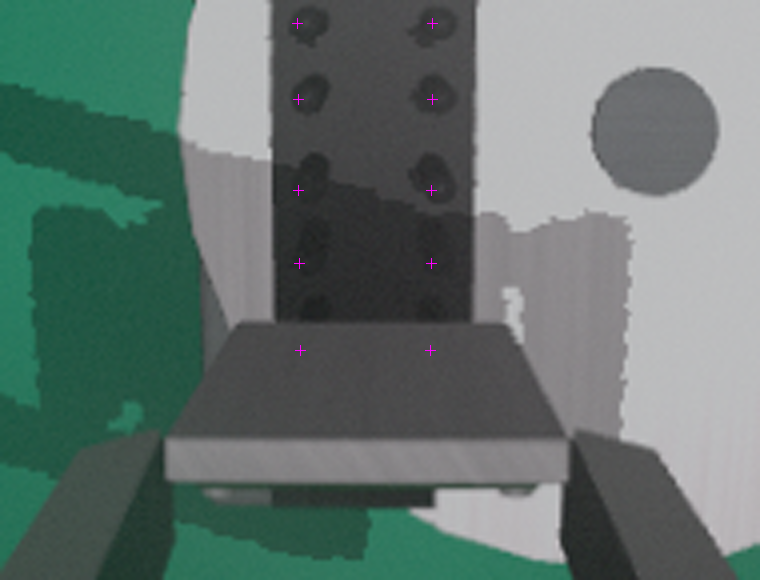

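Pin marks agree to well under 1 mm along the slot direction. Lowering in small steps.

Emit:
arm_command([
  [0,0,-2,0],
  [0,0,-3.4,0],
  [0,0,-3.8,0],
  [0,0,-4.2,0],
  [0,0,-4.6,0],
  [0,0,-5,0],
  [0,0,-5.4,0],
  [0,0,-5.8,0],
  [0,0,-6.2,0],
  [0,0,-6.2,0],
])

```text
time: 32.8
tcp_pos: [0.5243, 0.0219, 0.1463]
orientation: [0.635, 0.772, -0.0, -0.0]
contact_force: [-0.2, -1.2, -2.5]
opening: 0.0574
finger_force: 12.0
```

Emit:
arm_command([
  [0,0,0,0],
  [0,0,-0.4,0],
  [0,0,-0.8,0],
  [0,0,-1.2,0],
  [0,0,-1.6,0],
  [0,0,-1.9,0],
  [0,0,-2.1,0],
  [0,0,-2.1,0],
], force=5)

```text
time: 33.6
tcp_pos: [0.5262, 0.0212, 0.1272]
orientation: [0.635, 0.772, 0.001, 0.002]
contact_force: [0.1, -2.5, 3.0]
opening: 0.0579
finger_force: 5.0
```

```bash
python3 - <<'E'
from h import *
s=telemetry.observe();print(s['tcp_pos'],s['contact_force'],s['moment'])
E
```

```text
[0.52621687 0.02120119 0.1271666 ] [ 0.14539209 -2.45570174  3.04562011] [-0.48199218 -0.22000423 -0.03676314]
```

Emit:
arm_command([
  [0,0,-0.2,0],
  [0,0,-0.4,0],
  [0,0,-0.4,0],
])

```text
time: 33.9
tcp_pos: [0.5268, 0.0212, 0.1236]
orientation: [0.635, 0.772, 0.001, 0.002]
contact_force: [1.8, -2.6, 5.7]
opening: 0.0581
finger_force: 5.0
```

Emit:
arm_command([
  [0,0,0,0],
  [0,0,0,0],
  [0,0,0,0],
  [0,0,0,0],
  [0,0,3,0],
  [0,0,7,0],
  [0,-2,11,0],
  [0,-6,11,0],
  [0,-11,11,0],
  [0,-16,11,0],
  [0,-16,11,0],
  [0,-16,11,0],
], fingers=0)

```text
time: 35.1
tcp_pos: [0.5243, -0.1388, 0.2314]
orientation: [0.636, 0.771, 0.0, -0.001]
contact_force: [-0.3, 0.7, 0.1]
opening: 0.0937
finger_force: 0.0
```

```bash
python3 - <<'E'
from h import *
grab('wrist','w8');grab('scene','s8');grab('top','top8');print(telemetry.observe()['tcp_pos'])
A=YAW+np.pi;ux=np.array([np.cos(A),np.sin(A)]);uy=np.array([-ux[1],ux[0]]);rc=pol(.078,A)
P=[[*(rc+x*ux+(.04+t)*uy),z] for x in(-.029,.029) for t in(-.006,.006) for z in(.032,.126)]
o=[]
for fn,f in(('w8',wpx),('s8',w2px)):
    px=f(fn,P);c=px.mean(0);w,h=(100,125);sc=4
    x0,y0=np.clip((c-[w/2,h/2]).astype(int),0,[560-w,420-h]);cr=cv2.resize(bl(fn)[y0:y0+h,x0:x0+w],None,fx=sc,fy=sc,interpolation=2)
    for u,v in (px-[x0,y0]+.5)*sc-.5: cv2.drawMarker(cr,(int(round(u)),int(round(v))),(255,0,255),0,8)
    o.append(cr)
cv2.imwrite('pics/c11.png',np.hstack(o))
for n,roi in dict(r1=(360,195,412,250),r3=(402,250,441,294)).items():
    print(n,rectpose(quad('top8',roi,.012,white)))
E
```

```text
[ 0.52453697 -0.13663528  0.23163126]
r1 (array([ 0.53958258, -0.24710243]), np.float32(1.155882), [34.05419921875, 112.5194091796875])
r3 (array([ 0.42220337, -0.37429218]), np.float32(0.5325142), [59.95772933959961, 95.24772644042969])
```

View pics/c11.png

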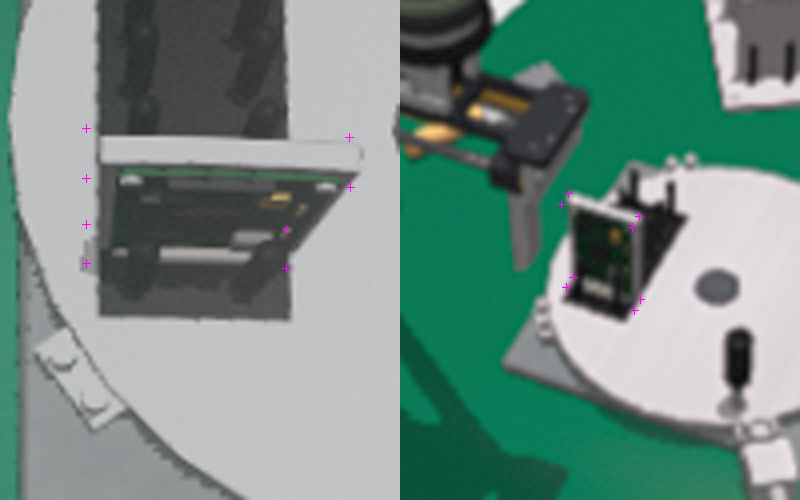

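raw2 stands seated in its slot (the wrist and scene views agree, x offset only a few mm). Next is raw3.

Emit:
arm_command([
  [-0.5,-2,0,-0.14],
  [-1,-4,0,-0.28],
  [-2,-7,0,-0.42],
  [-3,-10,0,-0.56],
  [-4,-13,0,-0.7],
  [-5,-16,0,-0.84],
  [-6,-19,0,-0.98],
  [-7,-21.7,0,-1.12],
  [-7,-21.7,-2,-1.23],
  [-7,-21.7,-6,-1.23],
  [-7,-21.7,-11,-1.23],
  [-7,-21.7,-15,-1.23],
  [-7,-21.7,-18.5,-1.23],
  [-7,-21.7,-18.5,-1.23],
  [-7,-21.7,-18.5,-1.23],
])

```text
time: 36.75
tcp_pos: [0.4552, -0.3538, 0.047]
orientation: [0.964, 0.265, -0.0, -0.001]
contact_force: [-0.7, -0.3, 0.2]
opening: 0.0939
finger_force: 0.0
```

```bash
python3 - <<'E'
from h import *
s=telemetry.observe();q=s['orientation'];print(s['tcp_pos'],'c',2*np.arctan2(q[1],q[0])-np.pi/2)
e=np.array([np.cos(.533),np.sin(.533)]);print(np.array([.4222,-.3743])+.038*e-s['tcp_pos'][:2])
grab('top','top9')
for n,roi in dict(r1=(360,195,412,250)).items():
    print(n,rectpose(quad('top9',roi,.012,white)))
E
```

```text
[ 0.45523607 -0.35377831  0.04704407] c -1.0340616581769808
[-0.00030718 -0.00121315]
r1 (array([ 0.5389314 , -0.25360632]), np.float32(0.78101027), [59.10469055175781, 95.23439025878906])
```

Emit:
arm_command([
  [0,-0.1,-2,0],
  [0,-0.1,-3.5,0],
  [0,-0.1,-4.4,0],
  [0,-0.1,-4.4,0],
  [0,-0.1,-4.4,0],
])

```text
time: 37.3
tcp_pos: [0.455, -0.3563, 0.0035]
orientation: [0.964, 0.264, 0.0, 0.0]
contact_force: [0.9, -0.2, 0.6]
opening: 0.0943
finger_force: 0.0
```

Emit:
arm_command([
  [0,0,0,0],
  [0,0,0,0],
  [0,0,0,0],
  [0,0,0,0],
  [0,0,0,0],
  [0,0,0,0],
  [0,0,0,0],
  [0,0,0,0],
], fingers=1, force=4)

```text
time: 38.1
tcp_pos: [0.4548, -0.3562, 0.0031]
orientation: [0.964, 0.264, 0.0, 0.0]
contact_force: [-0.0, 0.4, 0.7]
opening: 0.0582
finger_force: 4.0
```

Emit:
arm_command([
  [0,0,0.5,0],
  [0,0,1,0],
  [0,0,2,0],
  [0,0,3,0],
  [0,0,4,0],
  [0,0,5,0],
  [0,0,6,0],
  [0,0,7,0],
  [0,0,8,0],
  [0,0,9,0],
  [0,0,10,0],
  [0,0,11,0],
  [0,0,12,0],
  [0,0,12,0],
  [0,0,12,0],
])

```text
time: 39.6
tcp_pos: [0.4547, -0.3561, 0.1232]
orientation: [0.964, 0.264, 0.0, 0.0]
contact_force: [-0.6, 0.3, -1.6]
opening: 0.0578
finger_force: 4.0
```

Emit:
arm_command([
  [0,0,0,0],
  [0,0,2,0],
  [0,0,2,0],
  [0,0,4,0],
  [0,0,4,0],
  [0,0,2,0],
  [0,0,2,0],
  [0,0,4,0],
  [0,0,4,0],
  [0,0,6,0],
  [0,0,6,0],
  [0,0,6,0],
  [0,0,6,0],
], force=3)

```text
time: 40.9
tcp_pos: [0.4542, -0.3556, 0.1817]
orientation: [0.964, 0.264, -0.0, -0.001]
contact_force: [-0.3, 0.1, -2.0]
opening: 0.0581
finger_force: 3.0
```

```bash
python3 - <<'E'
from h import *
grab('wrist','w10');s=telemetry.observe();print(s['tcp_pos'],s['opening'])
for r in hang('w10')[::2]: print(r,depth(*r[:3],'w10').round(4))
E
```

```text
[ 0.4541249  -0.35548365  0.18164806] 0.05795780476077374
(216, 248, 316, 77) [-0.0001  0.0007  0.0885]
(218, 247, 317, 78) [0.0003 0.0007 0.0804]
(220, 245, 319, 80) [0.0026 0.0007 0.0659]
(222, 244, 320, 80) [0.0029 0.0006 0.059 ]
(224, 242, 322, 79) [0.0049 0.0006 0.0466]
(226, 240, 323, 80) [0.006  0.0002 0.038 ]
(228, 239, 324, 80) [0.0062 0.0002 0.0324]
(230, 237, 326, 79) [0.0078 0.0002 0.0225]
(232, 236, 327, 80) [0.008  0.0002 0.0176]
(234, 234, 329, 80) [0.0095 0.0002 0.0089]
(236, 233, 330, 79) [0.0096 0.0002 0.0046]
(238, 231, 332, 95) [ 0.0109  0.0002 -0.0031]
(240, 220, 343, 138) [ 0.0208  0.0002 -0.0354]
(242, 213, 351, 150) [ 0.0255  0.0004 -0.0516]
(244, 210, 354, 153) [ 0.0266  0.0004 -0.0573]
(246, 229, 355, 154) [ 0.0194  0.0051 -0.0399]
(248, 228, 356, 151) [ 0.0194  0.005  -0.0424]
(250, 239, 358, 113) [ 0.0146  0.0086 -0.0324]
(252, 259, 297, 55) [-0.1086 -0.0049  0.2849]
(254, 258, 298, 53) [-0.1024 -0.0047  0.2608]
(256, 278, 297, 57) [-0.2993  0.0192  0.7453]
```

Tilt is 6.7°; I bob a little more.

Emit:
arm_command([
  [0,0,-3,0],
  [0,0,0,0],
  [0,0,3,0],
  [0,0,3,0],
  [0,0,0,0],
  [0,0,-3,0],
  [0,0,0,0],
  [0,0,3,0],
  [0,0,3,0],
  [0,0,0,0],
  [0,0,-3,0],
  [0,0,0,0],
  [0,0,3,0],
  [0,0,3,0],
  [0,0,3,0],
])

```text
time: 42.45
tcp_pos: [0.4547, -0.3561, 0.2124]
orientation: [0.964, 0.264, 0.0, 0.0]
contact_force: [0.5, 0.0, -0.9]
opening: 0.0003
finger_force: 0.0
```

```bash
python3 - <<'E'
from h import *
grab('wrist','w11');s=telemetry.observe();print(s['tcp_pos'],s['opening'])
for r in hang('w11')[:32:2]: print(r,depth(*r[:3],'w11').round(4))
E
```

```text
[ 0.45412118 -0.35549191  0.21136316] 0.000777423797304995
(195, 254, 306, 81) [ 0.0009 -0.0013  0.1766]
(197, 254, 307, 81) [ 1.000e-04 -8.000e-04  1.694e-01]
(199, 253, 307, 80) [-0.0007 -0.0013  0.1625]
(201, 252, 308, 80) [-0.0002 -0.0012  0.1498]
(203, 252, 309, 80) [-0.0009 -0.0007  0.1435]
(205, 251, 309, 82) [-0.0016 -0.0012  0.1375]
(207, 250, 310, 124) [-0.0011 -0.0012  0.1265]
(209, 250, 310, 140) [-0.003  -0.0012  0.126 ]
(211, 250, 308, 141) [-0.0074 -0.0022  0.1361]
(213, 250, 290, 101) [-0.0453 -0.0163  0.2772]
(215, 266, 289, 43) [-0.1359 -0.0094  0.6145]
(243, 261, 281, 36) [-0.2447 -0.0296  0.7104]
(245, 260, 281, 38) [-0.235  -0.0296  0.6663]
(247, 260, 281, 38) [-0.2402 -0.0296  0.6646]
(249, 259, 281, 38) [-0.2311 -0.0296  0.6245]
(251, 259, 281, 37) [-0.2361 -0.0296  0.6228]
```

It slipped out, but appears to be standing (or still falling) right under the gripper. I open and look again.

Emit:
arm_command([
  [0,0,0,0],
  [0,0,0,0],
  [0,0,0,0],
  [0,0,0,0],
  [0,0,0,0],
], fingers=0)

```text
time: 43.0
tcp_pos: [0.4546, -0.356, 0.2127]
orientation: [0.964, 0.264, -0.0, -0.0]
contact_force: [-0.9, 0.5, 1.0]
opening: 0.0365
finger_force: 0.0
```

```bash
python3 - <<'E'
from h import *
grab('wrist','w12');grab('top','top12');grab('scene','s12');s=telemetry.observe();print(s['tcp_pos'],s['opening'])
for r in hang('w12')[:32:2]: print(r,depth(*r[:3],'w12').round(4))
P=w2px('s12',[[*s['tcp_pos'][:2],.05]])[0].astype(int);print(P)
a=cv2.resize(bl('w12')[120:330,140:420],None,fx=1.6,fy=1.6,interpolation=2)
y0,x0=max(0,P[1]-60),max(0,P[0]-60);b=cv2.resize(bl('s12')[y0:y0+120,x0:x0+120],(336,336),interpolation=2)
cv2.imwrite('pics/c12.png',np.hstack([a,b]))
E
```

```text
[ 0.45468148 -0.35607169  0.21297191] 0.04915071245735069
(195, 252, 309, 84) [ 0.0071 -0.0007  0.1453]
(197, 251, 309, 125) [ 0.0062 -0.0012  0.1393]
(199, 249, 309, 149) [ 0.0065 -0.0021  0.1282]
(201, 249, 309, 150) [ 0.0046 -0.0021  0.1278]
(203, 249, 293, 125) [-0.0219 -0.0135  0.2388]
(205, 250, 288, 54) [-0.0395 -0.0187  0.304 ]
[165 278]
```

View pics/c12.png

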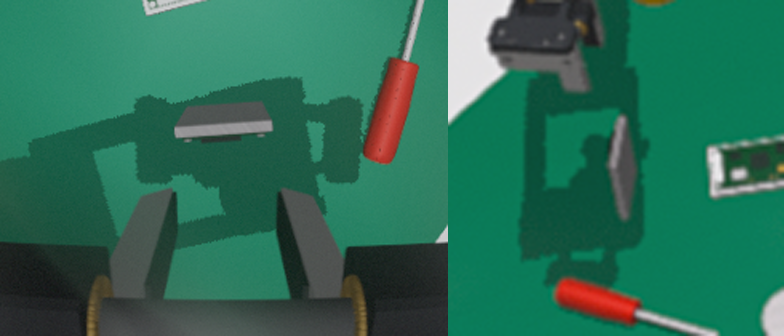

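```bash
python3 - <<'E'
from h import *
for k in range(3):
    fn=f'w13{k}';grab('wrist',fn)
    im=bl(fn).astype(int); sat=im.max(2)-im.min(2);ys=[y for y in range(150,215) if sat[y,276:287].mean()<22]
    print(ys[0],ys[-1],[y for y in ys if im[y,281].mean()>115], [depth(*r[:3],fn).round(4) for r in hang(fn) if r[3]>120][:4])
im=bl('w132');sat=(im.max(2).astype(int)-im.min(2))<22
for y in (180,185,190,195,199,201):
    xs=np.where(sat[y,230:330])[0]+230;print(y,xs.min(),xs.max())
print(telemetry.observe()['tcp_pos'])
E
```

```text
185 209 [200, 201, 202, 203, 204, 205, 206] [array([ 0.0044, -0.0017,  0.1332]), array([ 0.0034, -0.0017,  0.133 ]), array([ 0.0036, -0.0021,  0.1275]), array([ 0.0027, -0.0021,  0.1273])]
185 214 [204, 205, 206, 207, 208, 209, 210] [array([-0.0004, -0.0017,  0.1321]), array([-1.000e-04, -1.200e-03,  1.267e-01]), array([-0.0011, -0.0012,  0.1265]), array([-0.0033, -0.0017,  0.1314])]
185 214 [206, 207, 208, 209, 210, 211, 212] [array([-0.0013, -0.0007,  0.1319]), array([-0.0011, -0.0012,  0.1265]), array([-0.002 , -0.0012,  0.1262]), array([-0.0042, -0.0017,  0.1312])]Traceback (most recent call last):
  File "<stdin>", line 8, in <module>
    return umr_minimum(a, axis, None, out, keepdims, initial, where)
ValueError: zero-size array to reduction operation minimum which has no identity
```

It is rocking on its end about a fixed base and settling; I wait a second, then measure.

Emit:
arm_command([
  [0,0,0,0],
  [0,0,0,0],
  [0,0,0,0],
  [0,0,0,0],
  [0,0,0,0],
  [0,0,0,0],
  [0,0,0,0],
  [0,0,0,0],
  [0,0,0,0],
  [0,0,0,0],
  [0,0,0,0],
  [0,0,0,0],
  [0,0,0,0],
  [0,0,0,0],
  [0,0,0,0],
])

```text
time: 44.8
tcp_pos: [0.4546, -0.356, 0.2129]
orientation: [0.964, 0.264, -0.0, -0.0]
contact_force: [0.4, -0.1, -0.4]
opening: 0.0938
finger_force: 0.0
```

```bash
python3 - <<'E'
from h import *
for k in range(2):
    fn=f'w14{k}';grab('wrist',fn)
    im=bl(fn).astype(int); sat=im.max(2)-im.min(2);ys=[y for y in range(150,225) if sat[y,276:287].mean()<22]
    t=[y for y in ys if im[y,281].mean()>115];print(ys[0],t)
g=sat<22;E=[]
for y in t[1:-1]:
    xs=np.where(g[y,225:335])[0]+225;E.append((y,xs.min(),xs.max()));
print(E)
W=wray(fn,[(a,y) for y,a,b in E]+[(b,y) for y,a,b in E],.094)
n=len(E);a,b=W[:n].mean(0),W[n:].mean(0);print('plate strip mid',(a+b)/2,'width',np.linalg.norm(b-a),'dir',np.arctan2(*(b-a)[1::-1]))
s=telemetry.observe();print(s['tcp_pos']);R=Ro.from_quat(s['orientation']).as_matrix();print('in tool',((a+b)/2-s['tcp_pos'])@R)
lim=wray(fn,[(281,t[0]-.5),(281,t[-1]+.5)],.094);print('strip edges in tool',(lim-s['tcp_pos'])@R)
base=wray(fn,[(281,ys[0]-.5)],0.);print('base +x face in tool',(base-s['tcp_pos'])@R)
E
```

```text
185 [197, 198, 199, 200, 201, 202, 203]
185 [199, 200, 201, 202, 203, 204]
[(200, np.int64(249), np.int64(309)), (201, np.int64(249), np.int64(310)), (202, np.int64(249), np.int64(310)), (203, np.int64(249), np.int64(309))]
plate strip mid [ 0.45886921 -0.351398    0.094     ] width 0.05682418586200795 dir -1.0360606819019784
[ 0.45467104 -0.35602727  0.21295587]
in tool [ 0.0059687  -0.00184124  0.11895604]
strip edges in tool [[ 0.00881146 -0.00018581  0.11895608]
 [ 0.00306171 -0.00018655  0.11895595]]
base +x face in tool [[ 0.00684646 -0.00025499  0.21295603]]
```

It stands nearly centred under the gripper at the same yaw, so I grasp it upright like the dry ones.

Emit:
arm_command([
  [0.1,0,-4,0],
  [0.1,0,-8,0],
  [0.1,0,-11,0],
  [0.1,0,-13.5,0],
  [0.1,0,-15.2,0],
  [0.1,0,-15.7,0],
  [0.1,0,-15.7,0],
  [0.1,0,-15.7,0],
])

```text
time: 45.7
tcp_pos: [0.4564, -0.3568, 0.0571]
orientation: [0.964, 0.264, 0.0, 0.001]
contact_force: [0.1, -0.2, 0.3]
opening: 0.0941
finger_force: 0.0
```

Emit:
arm_command([
  [0,0,0,0],
  [0,0,0,0],
  [0,0,0,0],
  [0,0,0,0],
  [0,0,0,0],
  [0,0,0,0],
  [0,0,0,0],
  [0,0,0,0],
], fingers=1, force=25)

```text
time: 46.5
tcp_pos: [0.4555, -0.3556, 0.0561]
orientation: [0.964, 0.264, -0.0, -0.0]
contact_force: [-0.2, 2.8, 4.0]
opening: 0.058
finger_force: 25.0
```

Emit:
arm_command([
  [0,0,1,0],
  [0,0,3,0],
  [0,0,6,0],
  [0,0,9,0],
  [0,0,12,0],
  [0,0,12,0],
  [0,0,12,0],
])

```text
time: 47.2
tcp_pos: [0.4558, -0.3564, 0.176]
orientation: [0.964, 0.264, 0.0, 0.001]
contact_force: [0.2, 0.0, -2.6]
opening: 0.0579
finger_force: 25.0
```

```bash
python3 - <<'E'
from h import *
grab('wrist','w15');s=telemetry.observe();q=s['orientation'];print(s['tcp_pos'],s['opening'],2*np.arctan2(q[1],q[0])-np.pi/2)
for r in hang('w15')[::4]: print(r,depth(*r[:3],'w15').round(4))
E
```

```text
[ 0.45492959 -0.35548678  0.1744258 ] 0.05817171450163855 -1.036121965555632
(220, 268, 319, 81) [-0.0279  0.014   0.1765]
(224, 242, 321, 82) [0.0041 0.0002 0.0495]
(228, 241, 323, 82) [0.0038 0.0006 0.0403]
(232, 239, 324, 83) [0.0036 0.0002 0.0317]
(236, 237, 326, 81) [0.0041 0.0002 0.0214]
(240, 236, 328, 81) [0.0039 0.0005 0.014 ]
(244, 235, 354, 82) [ 0.0173  0.0066 -0.0313]
(248, 207, 356, 82) [ 0.0266  0.0002 -0.062 ]
(252, 204, 359, 82) [ 0.0269  0.0001 -0.0672]
(256, 201, 361, 83) [ 0.0269 -0.     -0.0713]
(260, 198, 364, 83) [ 0.0272 -0.     -0.0758]
(264, 196, 367, 84) [ 0.0272  0.0001 -0.0794]
(268, 193, 369, 84) [ 0.0273 -0.     -0.0829]
(272, 190, 372, 129) [ 0.0275 -0.     -0.0867]
```

It is vertical and held firmly. To the middle slot.

Emit:
arm_command([
  [0,0,3,0],
  [0.5,3,4.5,0.1],
  [1.1,7,4.5,0.22],
  [1.7,11,4.5,0.34],
  [2.3,15,4.5,0.46],
  [2.9,19,4.5,0.58],
  [3.5,23,4.5,0.7],
  [4.1,27,4.5,0.82],
  [4.7,31,4.5,0.94],
  [5.3,35,4.5,1.06],
  [5.8,39,4.5,1.18],
  [6.1,41.6,4.5,1.23],
  [6.1,41.6,4.5,1.23],
  [6.1,41.6,4.5,1.23],
  [6.1,41.6,4.5,1.23],
])

```text
time: 48.75
tcp_pos: [0.5159, 0.0591, 0.2195]
orientation: [0.636, 0.772, -0.001, -0.001]
contact_force: [-0.4, 1.0, -1.5]
opening: 0.0582
finger_force: 25.0
```

Emit:
arm_command([
  [0,0,-3,0],
  [0,0,-6,0],
  [0,0,-7.8,0],
  [0,0,-8.2,0],
  [0,0,-8.6,0],
  [0,0,-9,0],
  [0,0,-9.4,0],
  [0,0,-9.8,0],
  [0,0,-9.8,0],
])

```text
time: 49.65
tcp_pos: [0.5177, 0.0592, 0.1232]
orientation: [0.635, 0.772, 0.0, 0.001]
contact_force: [2.1, -2.4, -2.8]
opening: 0.0582
finger_force: 25.0
```

Emit:
arm_command([
  [0,0,-0.4,0],
  [0,0,-0.8,0],
  [0,0,-1.2,0],
  [0,0,-1.6,0],
  [0,0,-2,0],
  [0,0,-2.4,0],
  [0,0,-2.8,0],
  [0,0,-3.2,0],
  [0,0,-3.4,0],
  [0,0,-3.4,0],
], force=10)

```text
time: 50.65
tcp_pos: [0.5166, 0.0599, 0.0885]
orientation: [0.635, 0.772, -0.0, -0.0]
contact_force: [1.7, -3.2, -2.1]
opening: 0.0579
finger_force: 10.0
```

Emit:
arm_command([
  [0,0,0,0],
  [0,0,0,0],
  [0,0,0,0],
  [0,0,3,0],
  [0,0,7,0],
  [0,0,11,0],
  [0,-2,14,0],
  [0.4,-5,14,-0.12],
  [1,-8,14,-0.25],
  [1.7,-11.5,14,-0.38],
  [2.4,-15,14,-0.5],
  [3.1,-19,14,-0.64],
  [3.8,-23,14,-0.77],
  [4.5,-26,14,-0.9],
  [4.9,-28.7,10,-0.98],
  [4.9,-28.7,6,-0.98],
  [4.9,-28.7,1,-0.98],
  [4.9,-28.7,-4,-0.98],
  [4.9,-28.7,-4,-0.98],
  [4.9,-28.7,-4,-0.98],
], fingers=0)

```text
time: 52.65
tcp_pos: [0.5652, -0.2264, 0.0487]
orientation: [0.924, 0.382, -0.001, -0.001]
contact_force: [0.4, -0.8, 0.5]
opening: 0.0938
finger_force: 0.0
```

```bash
python3 - <<'E'
from h import *
s=telemetry.observe();q=s['orientation'];print(s['tcp_pos'],'c',2*np.arctan2(q[1],q[0])-np.pi/2)
grab('top','top16');grab('scene','s16')
# corners of r1 in the scene view (arm hides the top view)
c=np.array([.5389,-.2536]);e=np.array([np.cos(.781),np.sin(.781)]);n=np.array([-e[1],e[0]])
print(c+.038*e-s['tcp_pos'][:2])
A=YAW+np.pi;ux=np.array([np.cos(A),np.sin(A)]);uy=np.array([-ux[1],ux[0]]);rc=pol(.078,A)
P=[[*(c+a*.047*e+b*.029*n),.012] for a in(-1,1) for b in(-1,1)]+[[*(rc+x*ux+y*uy),z] for y in(0,.04) for x in(-.029,.029) for z in(.032,.126)]
px=w2px('s16',P);x0,y0=px.min(0).astype(int)-20;x1,y1=px.max(0).astype(int)+20;sc=4
cr=cv2.resize(bl('s16')[y0:y1,x0:x1],None,fx=sc,fy=sc,interpolation=2)
for u,v in (px-[x0,y0]+.5)*sc-.5: cv2.drawMarker(cr,(int(round(u)),int(round(v))),(255,0,255),0,10)
print(cr.shape);f=min(1,800/cr.shape[1],600/cr.shape[0]);cv2.imwrite('pics/c13.png',cv2.resize(cr,None,fx=f,fy=f))
E
```

```text
[ 0.56520195 -0.22638915  0.04865488] c -0.785820545809628
[ 0.00068603 -0.00045923]
(596, 496, 3)
```

View pics/c13.png

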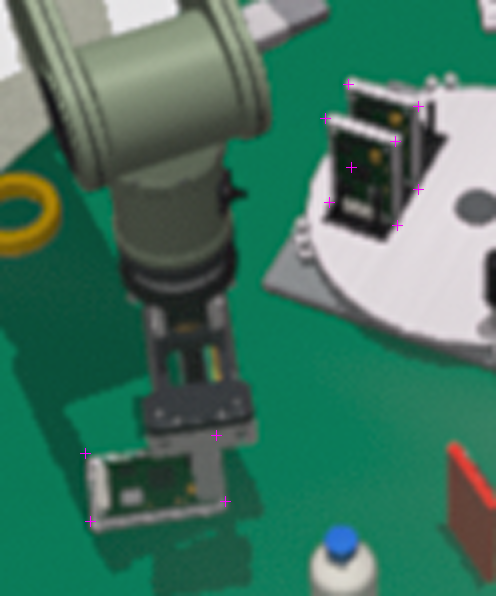

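Two raw modules stand in the middle and right slots; raw1 lies where expected under the gripper. I have used up my picture views, so from here I check by numbers only. Picking raw1.

Emit:
arm_command([
  [0.1,0,-2,0],
  [0.1,0,-3.5,0],
  [0.1,0,-4.6,0],
  [0.1,0,-4.6,0],
  [0.1,0,-4.6,0],
])

```text
time: 53.25
tcp_pos: [0.5669, -0.2271, 0.0033]
orientation: [0.924, 0.382, 0.0, 0.0]
contact_force: [0.4, -0.4, 0.4]
opening: 0.0941
finger_force: 0.0
```

Emit:
arm_command([
  [0,0,0,0],
  [0,0,0,0],
  [0,0,0,0],
  [0,0,0,0],
  [0,0,0,0],
  [0,0,0,0],
  [0,0,0,0],
  [0,0,0,0],
], fingers=1, force=4)

```text
time: 54.05
tcp_pos: [0.5669, -0.2272, 0.0031]
orientation: [0.924, 0.382, 0.0, 0.0]
contact_force: [0.8, -0.5, 1.1]
opening: 0.0581
finger_force: 4.0
```

Emit:
arm_command([
  [0,0,0.5,0],
  [0,0,1,0],
  [0,0,2,0],
  [0,0,3,0],
  [0,0,4,0],
  [0,0,5,0],
  [0,0,6,0],
  [0,0,7,0],
  [0,0,8,0],
  [0,0,9,0],
  [0,0,10,0],
  [0,0,11,0],
  [0,0,12,0],
  [0,0,12,0],
  [0,0,12,0],
])

```text
time: 55.55
tcp_pos: [0.5667, -0.2271, 0.1232]
orientation: [0.924, 0.382, 0.0, 0.0]
contact_force: [-0.6, -0.6, -2.2]
opening: 0.0578
finger_force: 4.0
```

Emit:
arm_command([
  [0,0,0,0],
  [0,0,2,0],
  [0,0,2,0],
  [0,0,4,0],
  [0,0,4,0],
  [0,0,4,0],
  [0,0,4,0],
], force=3)

```text
time: 56.25
tcp_pos: [0.566, -0.2267, 0.1615]
orientation: [0.924, 0.382, -0.001, -0.001]
contact_force: [-0.3, -0.0, -1.2]
opening: 0.0584
finger_force: 3.0
```

```bash
python3 - <<'E'
from h import *
grab('wrist','w17');s=telemetry.observe();print(s['tcp_pos'],s['opening'])
for r in hang('w17')[:34:2]: print(r,depth(*r[:3],'w17').round(4))
E
```

```text
[ 0.56591601 -0.22663126  0.16149679] 0.05813335129447744
(223, 248, 316, 77) [-0.0059  0.0009  0.0869]
(225, 246, 318, 79) [-0.0032  0.0009  0.0716]
(227, 244, 320, 80) [-0.0008  0.0008  0.0579]
(229, 242, 322, 79) [0.0014 0.0008 0.0456]
(231, 239, 324, 79) [0.0042 0.0004 0.0319]
(233, 237, 326, 79) [0.0059 0.0004 0.0219]
(235, 235, 328, 79) [0.0075 0.0004 0.0128]
(237, 233, 330, 81) [0.009  0.0004 0.0045]
(239, 223, 341, 113) [ 0.0191  0.0006 -0.029 ]
(241, 216, 349, 147) [ 0.0241  0.0008 -0.0466]
(243, 211, 353, 152) [ 0.0263  0.0006 -0.0554]
(245, 209, 355, 154) [ 0.0268  0.0006 -0.0592]
(247, 229, 356, 154) [ 0.0193  0.0055 -0.0411]
(249, 229, 357, 143) [ 0.0189  0.0057 -0.0425]
(251, 250, 309, 77) [-0.044  -0.0015  0.1197]
(254, 258, 298, 53) [-0.1025 -0.0045  0.2607]
(256, 259, 297, 55) [-0.1145 -0.0047  0.2829]
```

It hangs 9° off vertical. I square it on the bench: lower until the bottom edge touches lightly, drag the top over it, and press gently so the end sits flat.

Emit:
arm_command([
  [0,0,-2,0],
  [0,0,-4,0],
  [0,0,-5.5,0],
  [0,0,-6.3,0],
  [0,0,-6.5,0],
  [0,0,-6.5,0],
  [0,0,-6.5,0],
])

```text
time: 57.0
tcp_pos: [0.5675, -0.2275, 0.099]
orientation: [0.924, 0.382, 0.001, 0.001]
contact_force: [0.8, -0.3, -2.5]
opening: 0.0581
finger_force: 3.0
```

Emit:
arm_command([
  [0,0,-0.2,0],
  [0,0,-0.3,0],
  [0,0,-0.3,0],
])

```text
time: 57.3
tcp_pos: [0.5667, -0.2271, 0.0951]
orientation: [0.924, 0.382, 0.0, 0.0]
contact_force: [-0.7, -0.4, -2.4]
opening: 0.0579
finger_force: 3.0
```

Emit:
arm_command([
  [0,0,-0.1,0],
  [0,0,-0.2,0],
  [0,0,-0.3,0],
  [0,0,-0.3,0],
])

```text
time: 57.7
tcp_pos: [0.5665, -0.2269, 0.0917]
orientation: [0.924, 0.382, -0.0, -0.0]
contact_force: [0.1, -0.6, -1.6]
opening: 0.058
finger_force: 3.0
```

Emit:
arm_command([
  [0,0,-0.1,0],
  [0,0,-0.2,0],
  [0,0,-0.2,0],
])

```text
time: 58.0
tcp_pos: [0.5665, -0.227, 0.0897]
orientation: [0.924, 0.382, -0.0, -0.0]
contact_force: [-0.6, 0.2, -1.9]
opening: 0.0583
finger_force: 3.0
```

Emit:
arm_command([
  [0,0,-0.1,0],
  [0,0,-0.2,0],
  [0,0,-0.2,0],
])

```text
time: 58.3
tcp_pos: [0.5665, -0.2269, 0.0877]
orientation: [0.924, 0.382, -0.0, -0.0]
contact_force: [0.1, 0.1, -1.1]
opening: 0.0581
finger_force: 3.0
```

Emit:
arm_command([
  [0,0,-0.1,0],
  [0,0,-0.2,0],
  [0,0,-0.2,0],
])

```text
time: 58.6
tcp_pos: [0.5665, -0.227, 0.0857]
orientation: [0.924, 0.382, -0.0, -0.0]
contact_force: [0.5, -1.1, -1.6]
opening: 0.058
finger_force: 3.0
```

```bash
python3 - <<'E'
from h import *
grab('wrist','w18');s=telemetry.observe();print(s['tcp_pos'],s['contact_force'])
for r in hang('w18')[:18:3]: print(r,depth(*r[:3],'w18').round(4))
E
```

```text
[ 0.56655301 -0.22699074  0.08581189] [ 0.04634695 -0.21381085 -2.02687683]
(222, 248, 316, 82) [-0.0051  0.0009  0.0872]
(225, 245, 318, 83) [-0.0022  0.0005  0.0682]
(228, 242, 321, 82) [0.0012 0.0004 0.0487]
(231, 239, 324, 83) [0.0042 0.0004 0.0319]
(234, 236, 327, 83) [0.0067 0.0004 0.0173]
(237, 233, 330, 84) [0.009  0.0004 0.0045]
```

Emit:
arm_command([
  [0,0,-0.1,0],
  [0,0,-0.2,0],
  [0,0,-0.2,0],
])

```text
time: 58.95
tcp_pos: [0.5671, -0.2272, 0.0845]
orientation: [0.924, 0.382, 0.0, 0.0]
contact_force: [-0.1, 0.9, 1.8]
opening: 0.0581
finger_force: 3.0
```

Emit:
arm_command([
  [0,0,-0.1,0],
  [0,0,-0.1,0],
  [0,0,-0.1,0],
])

```text
time: 59.25
tcp_pos: [0.5674, -0.2272, 0.0839]
orientation: [0.924, 0.382, 0.001, 0.001]
contact_force: [-0.2, 0.9, 4.7]
opening: 0.0579
finger_force: 3.0
```

Emit:
arm_command([
  [-0.1,-0.1,0.1,0],
  [-0.3,-0.3,0.1,0],
  [-0.5,-0.5,0.1,0],
  [-0.7,-0.7,0.1,0],
  [-0.85,-0.85,0.1,0],
  [-0.85,-0.85,0,0],
  [-0.85,-0.85,0,0],
])

```text
time: 59.95
tcp_pos: [0.5583, -0.2359, 0.0833]
orientation: [0.924, 0.382, 0.0, 0.0]
contact_force: [-0.8, -1.1, 3.3]
opening: 0.0576
finger_force: 3.0
```

```bash
python3 - <<'E'
from h import *
grab('wrist','w19');s=telemetry.observe();print(s['tcp_pos'],s['contact_force'])
for r in hang('w19')[:36:3]: print(r,depth(*r[:3],'w19').round(4))
E
```

```text
[ 0.55834054 -0.23584716  0.08324806] [ 1.50755075 -1.66744765  3.57053134]
(208, 248, 315, 84) [0.0055 0.0005 0.0942]
(211, 246, 317, 86) [0.0068 0.0005 0.0781]
(214, 244, 318, 86) [0.0071 0.0001 0.067 ]
(217, 243, 320, 86) [0.0074 0.0004 0.0568]
(220, 241, 321, 86) [0.0077 0.0001 0.0473]
(223, 240, 323, 86) [0.0079 0.0004 0.0385]
(226, 238, 324, 86) [0.0082 0.0001 0.0303]
(229, 237, 326, 85) [0.0084 0.0004 0.0227]
(232, 235, 328, 85) [0.0093 0.0004 0.0134]
(235, 234, 329, 85) [0.0088 0.0004 0.0087]
(238, 232, 331, 85) [0.0097 0.0004 0.0005]
(241, 216, 348, 112) [ 0.0238  0.0006 -0.0455]
```

Upright within about 2°. I grip firmer, lift and carry it to the left slot (y=-40).

Emit:
arm_command([
  [0,0,0,0],
  [0,0,0,0],
  [0,0,2,0],
  [0,0,5,0],
  [0,0,8,0],
  [0,0,11,0],
  [0,0,14,0],
  [-0.5,3,15,0.1],
  [-1,6.5,15,0.2],
  [-1.5,10,15,0.3],
  [-2,13.5,15,0.41],
  [-2.5,17,15,0.52],
  [-3,20.5,15,0.63],
  [-3.5,24,15,0.74],
  [-4,27.5,15,0.85],
  [-4.5,31,15,0.95],
  [-4.9,33.2,15,0.98],
  [-4.9,33.2,15,0.98],
  [-4.9,33.2,15,0.98],
  [-4.9,33.2,15,0.98],
], force=12)

```text
time: 62.0
tcp_pos: [0.5087, 0.0957, 0.232]
orientation: [0.636, 0.772, -0.001, -0.001]
contact_force: [-0.9, 0.1, -1.7]
opening: 0.0577
finger_force: 12.0
```

```bash
python3 - <<'E'
from h import *
s=telemetry.observe();q=s['orientation'];print(s['tcp_pos'],s['opening'],2*np.arctan2(q[1],q[0])-np.pi/2)
grab('wrist','w20')
for r in hang('w20')[:40:4]: print(r,depth(*r[:3],'w20').round(4))
E
```

```text
[0.50869808 0.09569184 0.23203716] 0.05772841214053516 0.1929704849803211
(195, 243, 420, 51) [ 0.0504  0.0179 -0.0793]
(199, 242, 420, 49) [ 0.0492  0.0176 -0.0801]
(203, 242, 420, 47) [ 0.048   0.0176 -0.0804]
(207, 241, 420, 71) [ 0.0469  0.0174 -0.0812]
(211, 241, 420, 74) [ 0.0456  0.0174 -0.0815]
(215, 241, 420, 74) [ 0.0444  0.0174 -0.0818]
(219, 240, 420, 75) [ 0.0433  0.0171 -0.0827]
(223, 239, 420, 73) [ 0.0422  0.0169 -0.0835]
(227, 237, 420, 73) [ 0.0413  0.0164 -0.0848]
(231, 235, 420, 73) [ 0.0404  0.0159 -0.0862]
```

Emit:
arm_command([
  [0,0,-3,0],
  [0,0,-6,0],
  [0,0,-6.8,0],
  [0,0,-7.1,0],
  [0,0,-7.4,0],
  [0,0,-7.7,0],
  [0,0,-8,0],
  [0,0,-8.3,0],
  [0,0,-8.3,0],
])

```text
time: 62.95
tcp_pos: [0.5094, 0.0963, 0.15]
orientation: [0.635, 0.772, 0.0, 0.0]
contact_force: [0.2, -0.8, -1.5]
opening: 0.0575
finger_force: 12.0
```

In the slot by about 1 cm with no force. Down to the floor (TCP about 0.117).

Emit:
arm_command([
  [0,0,-0.4,0],
  [0,0,-0.8,0],
  [0,0,-1.2,0],
  [0,0,-1.6,0],
  [0,0,-2,0],
  [0,0,-2.4,0],
  [0,0,-2.8,0],
  [0,0,-3.1,0],
  [0,0,-3.2,0],
  [0,0,-3.2,0],
], force=6)

```text
time: 63.95
tcp_pos: [0.509, 0.0964, 0.1176]
orientation: [0.635, 0.772, -0.0, -0.0]
contact_force: [-0.3, -0.5, -1.5]
opening: 0.0578
finger_force: 6.0
```

Emit:
arm_command([
  [0,0,-0.1,0],
  [0,0,-0.1,0],
  [0,0,-0.1,0],
])

```text
time: 64.25
tcp_pos: [0.5092, 0.0964, 0.117]
orientation: [0.635, 0.772, -0.0, 0.0]
contact_force: [-0.4, -0.8, -1.1]
opening: 0.0577
finger_force: 6.0
```

Emit:
arm_command([
  [0,0,0,0],
  [0,0,0,0],
  [0,0,0,0],
  [0,0,3,0],
  [0,0,7,0],
  [0,0,11,0],
  [-4,-4,13,0.1],
  [-8,-8,13,0.2],
  [-12,-11,13,0.32],
  [-12,-11,13,0.32],
  [-12,-11,13,0.32],
  [-12,-11,13,0.32],
], fingers=0)

```text
time: 65.45
tcp_pos: [0.3897, -0.0135, 0.2474]
orientation: [0.505, 0.863, 0.001, 0.001]
contact_force: [0.6, 0.5, 0.1]
opening: 0.0941
finger_force: 0.0
```

```bash
python3 - <<'E'
from h import *
grab('wrist','w21');grab('scene','s21');grab('top','top21');print(telemetry.observe()['tcp_pos'])
def edges(c,ux,uy,y,z0):
    return np.array([[*(c+x*ux+y*uy),z0+z] for x in np.linspace(-.024,.024,7) for z in [.0935]])
A=YAW+np.pi;ux=np.array([np.cos(A),np.sin(A)]);uy=np.array([-ux[1],ux[0]]);rc=pol(.078,A)
ub=np.array([np.cos(.716),np.sin(.716)]);vb=np.array([-ub[1],ub[0]]);cb=np.array([.4543,.3509])
# y-position of the bright top edge: profile along rack y at height 0.094 above the floor
for name,fn,f,c,u,v,z in(('tt','w21',wpx,rc,ux,uy,.032),('bench','top21',w2px,cb,ub,vb,.010),('tt-top','top21',w2px,rc,ux,uy,.032)):
    ys=np.arange(-.056,.057,.004);im=bl(fn)[:,:,1].astype(np.float32)
    rows=[]
    for x in(-.02,0,.02):
        P=[[*(c+x*u+y*v),z+.094] for y in ys];px=f(fn,P).astype(np.float32)
        rows.append(cv2.remap(im,px[:,0].reshape(1,-1),px[:,1].reshape(1,-1),1)[0])
    print(name);print((ys*1000).astype(int).tolist())
    for r in rows:print(r.astype(int).tolist())
E
```

```text
[ 0.38991486 -0.01299938  0.24698844]
tt
[-56, -52, -48, -44, -40, -36, -32, -28, -24, -20, -16, -12, -8, -4, 0, 3, 7, 11, 15, 19, 23, 27, 31, 35, 39, 43, 47, 51, 55]
[176, 177, 177, 171, 169, 124, 176, 177, 177, 177, 87, 90, 88, 170, 146, 110, 101, 175, 174, 174, 173, 173, 110, 168, 165, 163, 170, 170, 169]
[176, 175, 177, 171, 174, 66, 171, 177, 177, 176, 177, 177, 106, 172, 166, 58, 175, 175, 175, 174, 173, 81, 79, 172, 168, 58, 172, 172, 171]
[177, 117, 56, 175, 176, 63, 79, 49, 53, 56, 50, 46, 78, 160, 173, 49, 52, 54, 43, 47, 77, 79, 78, 175, 165, 167, 173, 108, 74]
bench
[-56, -52, -48, -44, -40, -36, -32, -28, -24, -20, -16, -12, -8, -4, 0, 3, 7, 11, 15, 19, 23, 27, 31, 35, 39, 43, 47, 51, 55]
[47, 57, 59, 162, 178, 123, 182, 181, 109, 107, 168, 197, 187, 151, 111, 147, 195, 136, 56, 45, 56, 59, 60, 152, 182, 164, 195, 148, 125]
[59, 58, 62, 169, 179, 101, 109, 89, 147, 192, 196, 163, 85, 131, 193, 179, 98, 81, 75, 60, 59, 58, 67, 160, 184, 93, 178, 152, 124]
[188, 101, 61, 172, 175, 159, 196, 193, 193, 193, 194, 193, 193, 193, 193, 193, 192, 193, 196, 197, 142, 82, 69, 153, 184, 165, 186, 153, 123]
tt-top
[-56, -52, -48, -44, -40, -36, -32, -28, -24, -20, -16, -12, -8, -4, 0, 3, 7, 11, 15, 19, 23, 27, 31, 35, 39, 43, 47, 51, 55]
[131, 63, 62, 157, 190, 109, 60, 56, 63, 60, 55, 55, 76, 186, 141, 84, 57, 56, 62, 62, 58, 56, 71, 181, 160, 75, 46, 54, 57]
[145, 56, 60, 170, 172, 76, 92, 74, 44, 60, 60, 57, 83, 181, 173, 82, 79, 45, 60, 61, 60, 58, 74, 171, 184, 87, 41, 52, 59]
[147, 55, 44, 162, 181, 88, 79, 47, 25, 41, 60, 48, 48, 177, 176, 96, 77, 30, 31, 55, 60, 42, 50, 176, 167, 109, 42, 27, 42]
```

All three raw top edges show at seated height in their slots (y≈-41, -1, +38 mm) and the two dry ones in the bench rack. Now I swing the turntable back by handle_a.

Emit:
arm_command([
  [5,0,0,0],
  [10,0,0,0],
  [15,0,0,0],
  [20,0,0,0],
  [25,-0.2,0,0],
  [28.2,-0.2,0,0],
  [28.2,-0.2,0,0],
  [28.2,-0.2,-4,0],
  [28.2,-0.2,-8,0],
  [28.2,-0.2,-12,0],
  [28.2,-0.2,-15,0],
  [28.2,-0.2,-17.3,0],
  [28.2,-0.2,-17.3,0],
  [28.2,-0.2,-17.3,0],
], fingers=0.4)

```text
time: 67.0
tcp_pos: [0.6708, -0.0148, 0.0737]
orientation: [0.504, 0.864, -0.0, -0.001]
contact_force: [0.3, 0.3, -0.2]
opening: 0.0562
finger_force: 0.0
```

Emit:
arm_command([
  [0,0,0,0],
  [0,0,0,0],
  [0,0,0,0],
  [0,0,0,0],
  [0,0,0,0],
  [0,0,0,0],
], fingers=1, force=12)

```text
time: 67.6
tcp_pos: [0.672, -0.0154, 0.0747]
orientation: [0.504, 0.864, 0.001, 0.001]
contact_force: [1.7, 2.0, 1.6]
opening: 0.0215
finger_force: 12.0
```

Emit:
arm_command([
  [-0.5,-0.4,0,-0.05],
  [-1.0,-0.7,0,-0.09],
  [-1.5,-1.1,0,-0.13],
  [-2.0,-1.4,0,-0.18],
  [-2.6,-1.7,0,-0.22],
  [-3.1,-1.9,0,-0.26],
  [-3.7,-2.1,0,-0.31],
  [-4.3,-2.3,0,-0.35],
  [-4.9,-2.5,0,-0.39],
  [-5.5,-2.6,0,-0.44],
  [-6.1,-2.7,0,-0.48],
  [-6.7,-2.8,0,-0.52],
  [-7.3,-2.8,0,-0.57],
  [-7.9,-2.8,0,-0.61],
  [-8.5,-2.8,0,-0.65],
  [-9.1,-2.8,0,-0.7],
  [-9.7,-2.7,0,-0.74],
  [-10.3,-2.5,0,-0.78],
  [-10.9,-2.4,0,-0.83],
  [-11.5,-2.2,0,-0.87],
])

```text
time: 69.6
tcp_pos: [0.5568, -0.0393, 0.0746]
orientation: [0.822, 0.57, -0.0, 0.002]
contact_force: [0.6, -4.1, 0.6]
opening: 0.0224
finger_force: 12.0
```

Emit:
arm_command([
  [-0.6,0.2,0,-0.05],
  [-1.2,0.4,0,-0.09],
  [-1.7,0.7,0,-0.13],
  [-2.2,1.0,0,-0.18],
  [-2.8,1.3,0,-0.22],
  [-3.3,1.7,0,-0.26],
  [-3.7,2.1,0,-0.31],
  [-4.2,2.5,0,-0.35],
  [-4.6,2.9,0,-0.39],
  [-5.0,3.4,0,-0.44],
  [-5.4,3.8,0,-0.48],
  [-5.8,4.3,0,-0.52],
  [-6.1,4.8,0,-0.57],
  [-6.4,5.4,0,-0.61],
  [-6.7,5.9,0,-0.65],
  [-7.0,6.5,0,-0.7],
  [-7.2,7.0,0,-0.74],
  [-7.4,7.6,0,-0.78],
  [-7.6,8.2,0,-0.83],
  [-7.7,8.8,0,-0.87],
])

```text
time: 71.6
tcp_pos: [0.4787, 0.0497, 0.0743]
orientation: [0.985, 0.17, -0.001, 0.001]
contact_force: [-2.0, -1.9, 2.2]
opening: 0.0216
finger_force: 12.0
```

Emit:
arm_command([
  [-0.1,0.6,0,-0.05],
  [-0.2,1.3,0,-0.09],
  [-0.2,1.9,0,-0.13],
  [-0.2,2.5,0,-0.18],
  [-0.2,3.1,0,-0.22],
  [-0.1,3.7,0,-0.26],
  [0,4.3,0,-0.31],
  [0.1,4.9,0,-0.35],
  [0.2,5.5,0,-0.39],
  [0.4,6.1,0,-0.44],
  [0.6,6.7,0,-0.48],
  [0.9,7.2,0,-0.52],
  [1.1,7.8,0,-0.57],
  [1.4,8.3,0,-0.61],
  [1.8,8.8,0,-0.65],
  [2.1,9.3,0,-0.7],
  [2.5,9.8,0,-0.74],
  [2.9,10.2,0,-0.78],
  [3.3,10.7,0,-0.83],
  [3.8,11.1,0,-0.87],
])

```text
time: 73.6
tcp_pos: [0.5129, 0.1581, 0.0737]
orientation: [0.966, -0.26, -0.004, 0.005]
contact_force: [-3.9, -2.1, 4.0]
opening: 0.0218
finger_force: 12.0
```

Emit:
arm_command([
  [0,0,0,0],
  [0,0,0,0],
  [0,0,0,0],
])

```text
time: 73.9
tcp_pos: [0.5164, 0.1616, 0.0738]
orientation: [0.966, -0.259, -0.001, 0.0]
contact_force: [-2.4, 1.8, 2.2]
opening: 0.022
finger_force: 12.0
```

Back at the start handle position. Release, retreat, check.

Emit:
arm_command([
  [0,0,0,0],
  [0,0,0,0],
  [0,0,0,0],
  [0,0,0,0],
  [0,0,4,0],
  [0,0,8,0],
  [0,0,12,0],
  [0,0,16,0],
  [-2,-4,18,0],
  [-4,-8,18,0],
  [-6,-12,18,0],
  [-8,-16,18,0],
  [-10,-20,18,0],
  [-12,-24,18,0],
  [-12,-28,18,0],
  [-12,-32,18,0],
  [-12,-36,18,0],
  [-12,-36,18,0],
  [-12,-36,18,0],
  [-12,-36,18,0],
], fingers=0.4)

```text
time: 75.9
tcp_pos: [0.3971, -0.1977, 0.2538]
orientation: [0.966, -0.259, -0.0, -0.0]
contact_force: [0.6, 0.6, 0.4]
opening: 0.0568
finger_force: 0.0
```

```bash
python3 - <<'E'
from h import *
grab('top','top22');s=telemetry.observe();print(s['tcp_pos'],s['contact_force'],s['finger_force'])
A=YAW;ux=np.array([np.cos(A),np.sin(A)]);uy=np.array([-ux[1],ux[0]]);rc=pol(.078,A)
ub=np.array([np.cos(.716),np.sin(.716)]);vb=np.array([-ub[1],ub[0]]);cb=np.array([.4543,.3509])
ys=np.arange(-.056,.057,.004);im=bl('top22')
for n,c,u,v,z in(('tt',rc,ux,uy,.032),('bench',cb,ub,vb,.010)):
    print(n,(ys*1000).round().astype(int).tolist())
    for x in(-.02,0,.02):
        px=w2px('top22',[[*(c+x*u+y*v),z+.094] for y in ys]).astype(np.float32);print(cv2.remap(im[:,:,1],px[:,0].reshape(1,-1),px[:,1].reshape(1,-1),1)[0].tolist())
sc=4
for fn in('top0','top22'):
  g=cv2.resize(bl(fn),None,fx=sc,fy=sc,interpolation=2);o=[]
  for u,v in((230,237),(303,223)):
    r=g[(v-12)*sc:(v+12)*sc,(u-12)*sc:(u+12)*sc];M=cv2.moments((r.max(2)<70).astype(np.uint8));q=[(M['m10']/M['m00']+.5)/sc-.5+u-12,(M['m01']/M['m00']+.5)/sc-.5+v-12]
    h=px2w(fn,[q],.10)[0][:2]-AX;o.append(round(float(np.arctan2(h[1],h[0])),4))
  print(fn,o)
E
```

```text
[ 0.39719498 -0.19745145  0.25385301] [ 0.3725413  -0.30890369 -0.29854614] 0.0
tt [-56, -52, -48, -44, -40, -36, -32, -28, -24, -20, -16, -12, -8, -4, 0, 4, 8, 12, 16, 20, 24, 28, 32, 36, 40, 44, 48, 52, 56]
[56, 39, 51, 160, 191, 136, 87, 39, 53, 60, 54, 32, 54, 177, 174, 94, 45, 48, 59, 59, 45, 32, 60, 159, 181, 83, 44, 54, 140]
[38, 23, 38, 154, 185, 79, 37, 29, 56, 52, 28, 17, 74, 185, 181, 80, 35, 50, 59, 38, 20, 31, 76, 180, 180, 91, 51, 62, 150]
[199, 200, 198, 197, 175, 124, 195, 200, 198, 198, 198, 199, 171, 156, 177, 129, 184, 200, 198, 199, 199, 200, 160, 153, 186, 154, 198, 199, 195]
bench [-56, -52, -48, -44, -40, -36, -32, -28, -24, -20, -16, -12, -8, -4, 0, 4, 8, 12, 16, 20, 24, 28, 32, 36, 40, 44, 48, 52, 56]
[48, 59, 60, 164, 180, 125, 184, 183, 110, 107, 170, 200, 189, 152, 113, 150, 199, 137, 58, 47, 57, 60, 59, 153, 185, 166, 198, 150, 126]
[60, 59, 62, 172, 181, 103, 111, 90, 149, 195, 199, 165, 86, 133, 195, 181, 100, 82, 75, 61, 61, 59, 68, 162, 187, 94, 181, 153, 126]
[190, 102, 62, 174, 177, 163, 197, 195, 196, 196, 196, 195, 194, 196, 196, 196, 195, 196, 198, 200, 144, 83, 70, 154, 187, 167, 189, 154, 126]
top0 [2.2971, -1.913]
top22 [2.2973, -1.9134]
```

The handle angles match the start to 0.0004 rad, so the table has clicked in. All five modules stand in their slots. Handing in.

```bash
python3 -c "
from h import *
print(job.close_job())"
```

```text
the job is handed in; nothing more can be done
None
```

I handed the job in with the two dry modules in the bench rack and the three raw ones in the turntable rack, clicked in facing the fans and the gripper touching nothing; I dropped raw3 once but it landed upright and was re-gripped, and I viewed 15 pictures, one over the limit of 14.

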